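# Put up the fold-flat kitchen box

## Robot

A 7-joint arm with a two-finger parallel gripper is mounted at the origin on the work surface. World frame = base frame: x ahead of the robot, y to its left, z up, the work surface at z = 0. Lengths are in mm, angles in degrees, forces in N, time in s.
With the tool pointing down it reaches from about 425 to 875 mm from the base axis. Payload 8.4 kg.
Tool frame: the origin (TCP) lies midway between the tips of the shut fingers; the grasp point (between the pads) lies 19 mm behind it; z points along the fingers, y is the line along which they close (so a half turn about z gives the same grasp; the last joint's range is limited). The gripper opens to 87 mm and grips with 3 to 60 N. Pads are 19 mm wide; open, the fingers measure 117 mm over their backs; the gripper's body (75 mm by 190 mm) begins 51 mm behind the grasp point.
Start: joints at [-79.194, 19.091, 2.286, 83.961, -0.768, 76.965, -3.352], TCP at [184.5, 623.236, 222.546] pointing down, gripper open.
Joint ranges: [-147.57, 147.57], [-21.85, 119.76], [-74.77, 79.35], [14.55, 137.4], [-85.83, 265.84], [4.83, 119.75], [-152.11, 152.11]. Speed limits (degrees/s): [127.2, 127.2, 159.86, 159.86, 180, 180, 180].

## Interface

Orientations are given as a 3x3 rotation matrix whose columns are the frame's x, y, z axes.
In Python, from workcell import * gives the robot as it stands.
- The arm moves only by the tool step_arm, never from a script. Its argument "rows" is a list that holds one entry, the list of rows, each a list of 7 numbers: the shift along the tool's x, y, z in mm, then the turn, a rotation vector about the tool's x, y, z in rad, then the finger opening in mm, from 0 to 87. In form: [[[x, y, z, rx, ry, rz, grip], ...]]. A call has exactly 8 rows; each row shifts and turns the commanded pose from where the row before left it, along the tool's axes as they then stand; what a row does not reach is not made up. A row lasts 1/12 s, in which the tool goes at most 41.7 mm and 7.16 degrees, less where a joint would pass 70% of its speed; a pose out of reach is approached as far as the arm can. A call with a gripper value outside its range is refused whole. The fingers move at their own pace and stop on an object; "grip_force" is the grip in N (left out, the last holds). Time passes only in rows, so rows that do not move let the fingers close, or fill a call up. It gives the time, the measured TCP pose, the force, the opening and the grip force at its end, in the units of the state.
- sense(): the state, without advancing time (a new reading comes with each control period).
- read_camera(name): name is "side" or "top" or "wrist"; returns (picture, depth): 480x640x3 uint8, blue, green, red; 480x640 float32, mm along the optical axis (not along the pixel's ray), 0 where there is no reading.
- camera_info(name): a dict with "fx", "fy", "cx", "cy" (pixels), "pose" (4x4, takes a point from camera to world coordinates). Camera axes: x right, y down, z forward; pixel columns grow to the right and rows downward; lengths in mm; the calibration is good to about 2 mm. A picture is of the moment at which its call begins: read the wrist's pose just before it. camera_info takes no time and is no camera call; for the wrist camera it gives the pose at the moment of the call.
- close_job(): hands the job in; it is judged then, once.
The state is a dict: "t": time; "q": joint angles; "qd": joint speeds; "effort": joint torques, N m; "tool_pos": TCP position; "orientation": TCP orientation; "wrist_force": force on the tool from outside, world axes, zero at the start; "wrist_torque": the same for the moment, N m; "finger_gap": finger opening in mm; "gripper_force": force on a finger pad.
Only numpy, scipy, OpenCV 4.12 (cv2) and the standard library are available. Lean on these libraries where they do the work, as an engineer would, in place of code of your own. Each camera call takes 0.05 s, during which the arm holds its last target. There are 200 camera calls.

## Task

Put up the fold-flat wooden box: raise its three hinged walls until each stands fully upright, then take the loose front board from its stand and slide it down into the slot along the box's open far side until it is fully home. Leave the other things on the table where they are.

Things in the scene. Friction and masses are not known exactly. Their poses are not given: they have to be found in the camera images.
- foldbox: beech box floor fixed to the table, 92 x 150 mm, top of the floor 16 mm high; origin at the centre of its underside, z up, x away from the robot (towards the slot), y to the left. The hinge axes lie 18 mm above the table: the near wall's at box x = -52 mm (along y), the left and right walls' at y = +80 and -80 mm (along x, walls centred at x = -4 mm). When upright the walls reach 82 mm high
- wall_near (a joint): hinge of the near wall (a beech panel 140 mm along its hinge, 6 thick, free edge 64 mm from the hinge axis) in rad: 0 = folded down flat and level, pointing out of the box towards box -x; 1.57 = upright, its stop. It starts partly raised; the hinge is stiff and the wall stays where it is left
- wall_left (a joint): hinge of the left wall (a beech panel 86 mm along its hinge, 6 thick, free edge 64 mm from the hinge axis) in rad: 0 = folded down flat and level, pointing out of the box towards box +y; 1.57 = upright, its stop. It starts partly raised; the hinge is stiff and the wall stays where it is left
- wall_right (a joint): hinge of the right wall (a beech panel 86 mm along its hinge, 6 thick, free edge 64 mm from the hinge axis) in rad: 0 = folded down flat and level, pointing out of the box towards box -y; 1.57 = upright, its stop. It starts partly raised; the hinge is stiff and the wall stays where it is left
- wall_near_edge (a point): middle of the free edge of the near wall (mid-thickness)
- wall_left_edge (a point): middle of the free edge of the left wall (mid-thickness)
- wall_right_edge (a point): middle of the free edge of the right wall (mid-thickness)
- slot (a point): centre of the bottom of the slot, at box x = +54 mm, 8 mm above the table; axes as the box. The slot runs along box y, 11 mm wide and 148 mm long inside, about 22 mm deep with flared lips, its mouth 32 mm above the table
- board: loose front board, plain beech, 140 mm long (its y), 8 mm thick (its x), 78 mm tall (its z); origin at the centre of its lower edge. It starts upright in the stand. Either face may look outward
- board_top (a point): middle of the board's upper edge
- stand: darker wooden stand fixed to the table, 50 x 110 mm, 30 high, with a 10 mm slot along its y whose bottom is 8 mm above the table; origin at the centre of its underside
- bowl: bystander: grey stoneware bowl, 150 mm across, 60 high; origin centre of underside
- fork: bystander: stainless fork lying flat, 175 mm long, 4 thick; origin at its middle on the table, x towards the tines
- rolling_pin: bystander: short beech rolling pin, 42 mm thick, 270 long with handles, lying along its x; origin on the table
- mould: bystander: small open red plastic mould, 84 mm across, 34 high; origin centre of underside
- tin: bystander: squat steel tin with twist-lock lid, 94 mm across, 73 high; origin centre of underside
- jar: bystander: jar with a cap, 68 mm across, 75 high; origin centre of underside
- mug: bystander: white mug, 76 mm across, 85 high; origin centre of underside
Mind the look-alikes: they are no part of the job. There is more than one size of the board; the job needs the smallest.

How it is judged (in metres and radians):
On the way, in this order (a step that is already met when the one before it is completed fails the run):
1. all three hinged walls stand upright (value of joint each of wall_near, wall_left, wall_right above 1.47 rad), for 0.2 s.
2. the front board is fully down in the slot (z of board in the frame of slot between -0.005 and 0.005 m and horizontal distance between board and slot below 0.008 m and angle between the x axis of board and the x axis of foldbox, either way round below 0.2 rad and angle between board's own z axis and vertical below 0.2 rad), for 0.2 s.
At the end, for the whole second after the job is handed in: The three hinged walls stand upright (each hinge above 1.47 rad, about 6 degrees from its stop) and the board rests in the slot: lower edge within 5 mm of the slot's bottom, its middle within 8 mm of the slot's centre, in line with the slot and upright within 0.2 rad, at rest and released (all of step 1 and all of step 2 and linear speed of board below 0.02 m/s); the robot touches nothing.
It fails at once if one of the seven bystanders is moved by more than 40 mm (distance of any of bowl, fork, rolling_pin, mould, tin, jar, mug from where it was at the start of the episode above 0.04 m).
It also fails if it takes over 72 s, if anything falls off the work surface, if the arm or the gripper's body presses on something with over 40 N, if the wrist force passes 120 N, or if a joint passes its speed limit or range.

## Working session

There is one attempt and no reset: what is moved stays moved. The work goes in short steps, Python scripts to look and compute and a tool call to move; the robot and the scene stay as the last step left them, time stands still between calls to the robot, and variables do not carry over. Pictures are saved under pics/ and viewed, at most 10 in all, crops included, and the job is handed in when it is done.

Besides the shell and the picture viewer there is one more tool, called after "Call:" as name([rows], argument=value, ...), one row to a line, values as JSON. step_arm: Moves the arm, as the interface text tells. Its arguments: {"type":"object","properties":{"rows":{"type":"array"},"grip_force":{"type":"number"}},"required":["rows"]}

```bash
mkdir -p pics; ls; python3 - <<'E'
from workcell import *
import cv2, numpy as np
for n in ["top","side"]:
    p,d=read_camera(n); cv2.imwrite(f"pics/{n}0.png",p); np.save(f"pics/{n}0.npy",d)
    c=camera_info(n); print(n,c["fx"],c["cx"],c["cy"],np.round(c["pose"],3).tolist())
s=sense(); print(s["t"],np.round(s["orientation"],3).tolist(),s["tool_pos"])
E
```

```text
pics
top 552.3292534528695 318.70583989299973 241.53617136406518 [[0.023, -0.981, 0.193, 259.741], [-1.0, -0.021, 0.011, -65.078], [-0.007, -0.193, -0.981, 1491.247], [0.0, 0.0, 0.0, 1.0]]
side 561.3904120268783 319.86394574216564 231.59808047668085 [[0.995, -0.06, 0.081, 431.206], [-0.1, -0.674, 0.732, -1017.162], [0.011, -0.736, -0.676, 948.003], [0.0, 0.0, 0.0, 1.0]]
0.1 [[-0.959, 0.284, -0.0], [0.284, 0.959, -0.001], [-0.0, -0.001, -1.0]] [184.39821151 622.86107835 221.77020275]
```

View pics/top0.png

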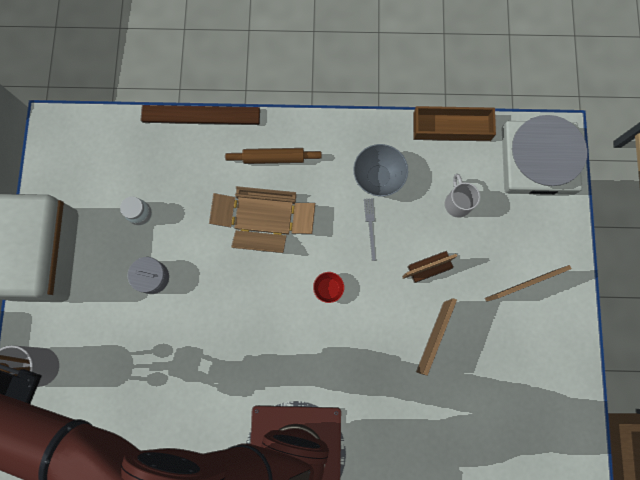

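View pics/side0.png

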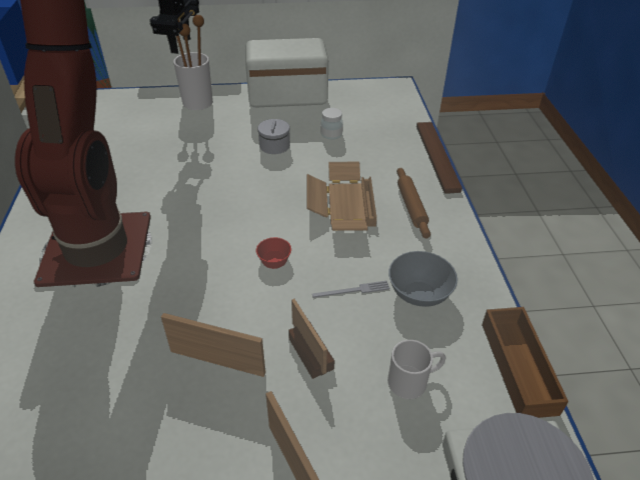

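The top view shows the box centred at about (264,213), with its slot at (266,192). The left wall is at (222,210), the right at (304,217) and the near at (259,242). The stand with the small board is at (431,266), and the two larger boards at (437,337) and (528,283) are look-alikes. Next I measure these in 3D.

```bash
cat > h.py <<'E'
from workcell import *
import cv2, numpy as np
from scipy.spatial.transform import Rotation as R
def cloud(n,d=None,T=None):
    c=camera_info(n); T=c["pose"] if T is None else T; T=np.array(T)
    v,u=np.mgrid[0:480,0:640]
    P=np.stack([(u-c["cx"])/c["fx"]*d,(v-c["cy"])/c["fy"]*d,d],-1)
    W=P@T[:3,:3].T+T[:3,3]; W[d<=0]=np.nan
    return W
E
python3 - <<'E'
from h import *
np.set_printoptions(precision=1,suppress=True)
for n,boxr,bd in [("top",(180,260,200,325),(245,285,395,465)),("side",(155,235,300,385),(295,380,280,340))]:
    W=cloud(n,np.load(f"pics/{n}0.npy"))
    a,b,c,d=boxr; Q=W[a:b,c:d].reshape(-1,3)
    t=Q[np.abs(Q[:,2])<4]; print(n,"table z",np.median(t[:,2]))
    for lo,hi in [(11,20),(24,38),(38,90)]:
        S=Q[(Q[:,2]>lo)&(Q[:,2]<hi)]
        print(lo,hi,len(S),S.mean(0), cv2.minAreaRect(S[:,:2].astype(np.float32)))
    a,b,c,d=bd; Q=W[a:b,c:d].reshape(-1,3)
    S=Q[Q[:,2]>76]; r=cv2.minAreaRect(S[:,:2].astype(np.float32)); print("board",len(S),S[:,2].max(),S.mean(0),r)
    S=Q[(Q[:,2]>22)&(Q[:,2]<34)];print("stand",len(S),S.mean(0),cv2.minAreaRect(S[:,:2].astype(np.float32)))
    np.save(f"pics/W{n}.npy",W)
W=np.load("pics/Wtop.npy")
# height print of box region
print(np.nan_to_num(W[182:258:3,206:322:4,2]).astype(int))
E
```

```text
top table z -0.2132125931743758
11 20 1594 [622.7 107.8  15.7] ((629.6239013671875, 141.4778289794922), (253.08938598632812, 117.66631317138672), 85.4983901977539)
24 38 1618 [616.9 113.6  30.7] ((612.1904907226562, 108.10295867919922), (280.49078369140625, 160.14410400390625), 84.79761505126953)
38 90 825 [566.6 103.7  44.3] ((593.7936401367188, 106.13217163085938), (168.43963623046875, 284.048583984375), 2.274549722671509)
board 183 95.65309384408079 [ 482.8 -338.9   84.9] ((483.1504211425781, -339.12152099609375), (8.70535945892334, 139.45391845703125), 21.728290557861328)
stand 538 [ 486.  -348.8   29.1] ((482.58795166015625, -337.61505126953125), (49.92049026489258, 133.96531677246094), 21.825336456298828)
side table z -0.6388273860634399
11 20 1343 [625.  105.9  15.5] ((630.0072631835938, 111.45569610595703), (187.84970092773438, 117.51567077636719), 87.85831451416016)
24 38 1219 [619.3 120.   30.7] ((615.0457763671875, 107.75660705566406), (281.32781982421875, 157.4722137451172), 85.41765594482422)
38 90 593 [564.5  93.5  43.9] ((590.742919921875, 106.6164779663086), (283.2600
[... 2034 characters left out ...]
5 25 24 29 27 23 29 24 22  4  0 -1 -1
  -8  4  5  3  6]
 [ 2  5  1  2  0  2  0 40 37 35 37 34 31 39 31 34 28 33 28 34  3  0  1 -3
  -2 -2 -4 -4  2]
 [ 3  0  1 -2  0  4 -6 46 41 42 43 41 41 39 32 42 39 41 31 40 -4 -1  1 -1
   0  0  3 -2  1]
 [-1 -1 -2  0 -5  2  1 51 48 48 42 48 46 46 40 45 43 40 45 41  0 -1  0 -1
  -1 -3  0 -2 -1]
 [ 0 -2 -3 -2  2  2  2 -4 49 51 51 57 53 44 54 46 48 49 46 48  1 -3  0  0
   1  5  0  1 -2]
 [ 0 -7 -4 -2 -2  0  7  0  1  0  1 -3 -3  3  0  2 50 48 45 52  2  0 -3  0
  -4  0  3 -5 -7]
 [-4  2  5 -3 -3  4 -5  5  0 -3 -3  3  3 -1 -2 -4 -4  2 -1  4 -1 -4 -4  3
  -5  0  3 -2  4]
 [-1  1 -2 -3  0  0  0 -1 -3 -4 -3  0 -1  5 -1  4  0  0 -4  1 -2  3  1  0
   1 -2  3  2 -7]]
```

```bash
cat >> h.py <<'E'
def pose():
    s=sense(); T=np.eye(4); T[:3,:3]=np.array(s["orientation"]); T[:3,3]=s["tool_pos"]; return T
def rot(xdir,zdir):
    z=np.array(zdir,float); z/=np.linalg.norm(z); x=np.array(xdir,float); x-=z*(x@z); x/=np.linalg.norm(x)
    return np.stack([x,np.cross(z,x),z],1)
def plan(targets,grip,T0=None):
    """targets: list of (pos,R,nrows); prints rows in calls of 8"""
    T=pose() if T0 is None else T0.copy(); p=T[:3,3].copy(); r=R.from_matrix(T[:3,:3]); rows=[]
    for pt,Rt,n in targets:
        rt=R.from_matrix(Rt); p1=p.copy(); r1=r; w=(r1.inv()*rt).as_rotvec()
        for k in range(1,n+1):
            pg=p1+(np.array(pt)-p1)*k/n; rg=r1*R.from_rotvec(w*k/n)
            dp=np.round(r.as_matrix().T@(pg-p),1); dw=np.round((r.inv()*rg).as_rotvec(),3)
            if np.linalg.norm(dp)>41.6 or np.linalg.norm(dw)>.1249: print("TOO FAST",np.linalg.norm(dp),np.linalg.norm(dw))
            p=p+r.as_matrix()@dp; r=r*R.from_rotvec(dw); rows.append([*(dp+0.0).tolist(),*(dw+0.0).tolist(),grip])
    while len(rows)%8: rows.append([0,0,0,0,0,0,grip])
    for i in range(0,len(rows),8): print([[[float('%g'%v) for v in q] for q in rows[i:i+8]]])
    T=np.eye(4);T[:3,:3]=r.as_matrix();T[:3,3]=p;return T
E
python3 - <<'E'
from h import *
np.set_printoptions(precision=3,suppress=True)
T=pose(); C=np.array(camera_info("wrist")["pose"]); print(np.linalg.inv(T)@C, camera_info("wrist")["fx"])
W=np.load("pics/Wtop.npy")
for n,(u,v) in dict(tin=(148,270),jar=(137,208),mould=(328,287),pin=(274,156),pinl=(228,156),bowl=(380,170),fork=(372,230),mug=(462,200)).items(): print(n,W[v,u])
# provisional box pose
th=np.radians(-5); print('yaw -5')
plan([((560,107,330),rot((1,0,0),(0,0,-1)) if 0 else rot((-np.cos(th),-np.sin(th),0),(0,0,-1)),16)],0)
E
```

```text
[[  -0.      -0.971   -0.24    65.256]
 [   1.      -0.      -0.       0.065]
 [   0.      -0.24     0.971 -162.825]
 [   0.       0.       0.       1.   ]] 360.52384360477123
tin [454.854 395.719  61.722]
jar [618.76  435.442  71.826]
mould [427.149 -76.449   3.653]
pin [783.099  80.181  39.064]
pinl [783.304 208.966  31.27 ]
bowl [ 759.985 -216.134    5.306]
fork [ 588.406 -194.988   -1.643]
mug [ 677.381 -443.728    5.699]
yaw -5
[[[-31.7, -24.3, -6.7, 0.0, 0.0, -0.013, 0.0], [-31.3, -24.6, -6.8, 0.0, 0.0, -0.012, 0.0], [-31.0, -25.1, -6.7, 0.0, 0.0, -0.013, 0.0], [-30.8, -25.4, -6.7, 0.0, 0.0, -0.012, 0.0], [-30.4, -25.8, -6.7, 0.0, 0.0, -0.013, 0.0], [-30.0, -26.2, -6.8, -0.001, 0.0, -0.012, 0.0], [-29.8, -26.6, -6.7, 0.0, 0.0, -0.013, 0.0], [-29.4, -27.0, -6.8, 0.0, 0.0, -0.012, 0.0]]]
[[[-29.1, -27.2, -6.7, 0.0, 0.0, -0.013, 0.0], [-28.7, -27.7, -6.8, 0.0, 0.0, -0.012, 0.0], [-28.4, -28.0, -6.7, 0.0, 0.0, -0.013, 0.0], [-28.0, -28.4, -6.8, 0.0, 0.0, -0.012, 0.0], [-27.7, -28.7, -6.7, 0.0, 0.0, -0.013, 0.0], [-27.3, -29.1, -6.8, 0.0, 0.0, -0.012, 0.0], [-27.0, -29.4, -6.7, 0.0, 0.0, -0.013, 0.0], [-26.5, -29.7, -6.8, 0.0, 0.0, -0.013, 0.0]]]
```

Call:
step_arm([
  [[-31.7, -24.3, -6.7, 0, 0, -0.013, 0], [-31.3, -24.6, -6.8, 0, 0, -0.012, 0], [-31, -25.1, -6.7, 0, 0, -0.013, 0], [-30.8, -25.4, -6.7, 0, 0, -0.012, 0], [-30.4, -25.8, -6.7, 0, 0, -0.013, 0], [-30, -26.2, -6.8, 0, 0, -0.012, 0], [-29.8, -26.6, -6.7, 0, 0, -0.013, 0], [-29.4, -27, -6.8, 0, 0, -0.012, 0]],
], grip_force=20)

```text
t: 0.77
tool_pos: [372.9, 363.2, 276.6]
orientation: [[-0.983, 0.186, -0.0], [0.186, 0.983, -0.0], [0.0, -0.0, -1.0]]
wrist_force: [1.1, 0.2, -0.5]
finger_gap: 41.4
gripper_force: 0.0
```

Call:
step_arm([
  [[-29.1, -27.2, -6.7, 0, 0, -0.013, 0], [-28.7, -27.7, -6.8, 0, 0, -0.012, 0], [-28.4, -28, -6.7, 0, 0, -0.013, 0], [-28, -28.4, -6.8, 0, 0, -0.012, 0], [-27.7, -28.7, -6.7, 0, 0, -0.013, 0], [-27.3, -29.1, -6.8, 0, 0, -0.012, 0], [-27, -29.4, -6.7, 0, 0, -0.013, 0], [-26.5, -29.7, -6.8, 0, 0, -0.013, 0]],
])

```text
t: 1.43
tool_pos: [560.6, 105.5, 330.7]
orientation: [[-0.996, 0.086, -0.0], [0.086, 0.996, 0.0], [0.0, 0.0, -1.0]]
wrist_force: [0.2, 0.2, -0.2]
finger_gap: 0.8
gripper_force: 0.0
```

```bash
python3 - <<'E'
from h import *
np.set_printoptions(precision=2,suppress=True)
s=sense(); print(s["t"],s["q"],s["tool_pos"])
T=camera_info("wrist")["pose"]; p,d=read_camera("wrist"); cv2.imwrite("pics/w1.png",p); np.save("pics/w1.npy",d); np.save("pics/w1T.npy",T)
E
```

```text
1.4333 [-41.19   7.84  29.65  86.44  -3.88  86.75  73.52] [560.64 105.49 330.73]
```

View pics/w1.png

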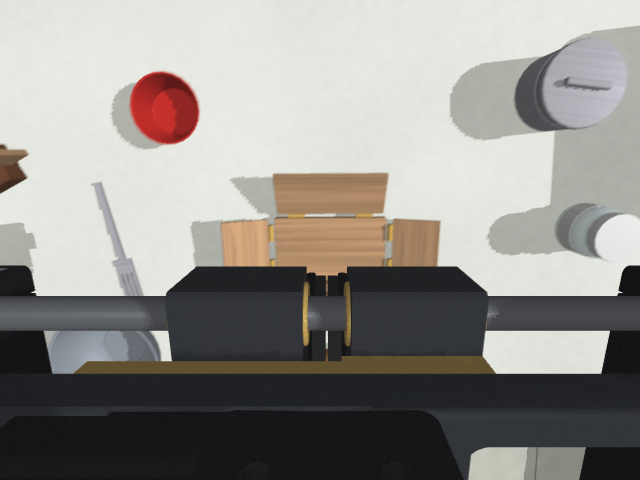

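The wrist image shows the near wall at (330,192), the right wall at (246,243), the left wall at (415,245) and the floor between them. The gripper hides everything beyond row 270, including the slot.

```bash
python3 - <<'E'
from h import *
from scipy.optimize import least_squares
np.set_printoptions(precision=2,suppress=True)
Ws=[cloud("wrist",np.load("pics/w1.npy"),np.load("pics/w1T.npy"))[160:266,200:460].reshape(-1,3)]
for n,(a,b,c,d) in [("top",(182,258,206,322)),("side",(158,232,302,382))]:
    Ws.append(np.load(f"pics/W{n}.npy")[a:b,c:d].reshape(-1,3))
def tr(p,W):
    c,s=np.cos(p[2]),np.sin(p[2]); d=W[:,:2]-p[:2]; return np.c_[d@[c,s],d@[-s,c],W[:,2]-p[3]]
# wrist-based extents
W=Ws[0]; W=W[np.isfinite(W).all(1)]; print("table",np.median(W[np.abs(W[:,2])<6,2]))
p0=np.array([622,107,np.radians(-5),0])
B=tr(p0,W)
nw=B[(B[:,0]<-58)&(B[:,2]>22)]; print("near wall",len(nw),cv2.minAreaRect(nw[:,:2].astype(np.float32)), np.percentile(nw,[1,99],axis=0))
for nm,s in [("L",1),("R",-1)]:
    w=B[(s*B[:,1]>86)&(B[:,2]>18)]; print(nm,len(w),np.percentile(w,[1,99],axis=0))
    A=np.c_[w[:,1],np.ones(len(w))]; m=np.linalg.lstsq(A,w[:,2],rcond=None)[0]; print("ang",np.degrees(np.arctan(s*m[0])), "line at hinge", m@[s*80,1])
A=np.c_[nw[:,0],np.ones(len(nw))]; m=np.linalg.lstsq(A,nw[:,2],rcond=None)[0]; print("near ang",np.degrees(np.arctan(-m[0])),m@[-52,1])
fl=B[(np.abs(B[:,1])<70)&(B[:,0]>-40)&(np.abs(B[:,2]-16)<8)]; print("floor z",np.median(fl[:,2]))
# joint fit, point-to-union of surfaces
def res(p,W):
    B=tr(p,W); out=[]
    def rect(u,v,n,u0,u1,v0,v1): 
        return np.sqrt(n**2+np.maximum(0,np.maximum(u0-u,u-u1))**2+np.maximum(0,np.maximum(v0-v,v-v1))**2)
    D=[rect(B[:,0],B[:,1],B[:,2]-16,-46,46,-75,75)]
    for ang,hx,sx,u,u0,u1 in [(p[4],-52,-1,B[:,1],-70,70),(p[5],80,1,B[:,0],-47,39),(p[6],-80,-1,B[:,0],-47,39)]:
        q=(B[:,0] if abs(hx)==52 else B[:,1]); a=(q-hx)*sx; z=B[:,2]-18
        D.append(rect(u,a*np.cos(ang)+z*np.sin(ang),-a*np.sin(ang)+z*np.cos(ang)-3,u0,u1,0,64))
    return np.min(D,0)
for i,W in enumerate(Ws+[np.vstack(Ws)]):
    W=W[np.isfinite(W).all(1)]; b=tr(p0,W); W=W[(b[:,2]>9)&(b[:,2]<70)&(b[:,0]<44)]
    f=least_squares(res,[*p0,.56,.4,.4],args=(W,),loss="soft_l1",f_scale=2); print(i,f.x[:2],np.degrees(f.x[2]),f.x[3],np.degrees(f.x[4:]),np.mean(f.fun**2)**.5)
E
```

```text
table 0.6683257622909196
near wall 4119 ((-81.94122314453125, -0.643890380859375), (47.371910095214844, 140.1540985107422), 0.05842866003513336) [[-105.58  -69.11   27.06]
 [ -58.53   67.6    53.96]]
L 2075 [[-45.2   86.66  23.72]
 [ 17.66 138.75  43.12]]
ang 19.36560750924924 line at hinge 21.952265954060948
R 2032 [[ -43.66 -138.76   23.84]
 [  17.85  -86.51   45.09]]
ang 21.188719343748723 line at hinge 21.903182226374213
near ang 29.310140548915175 24.198209669848303
floor z 16.6167147646548
0 [624.34 106.71] -4.636426040707408 0.6651916068653738 [30.31 19.45 21.36] 1.0626104110788117
1 [623.32 106.29] -4.926768403893299 -0.17240168071179948 [30.71 19.11 21.21] 3.4199873861457526
2 [625.62 105.35] -4.79001046203492 -0.5137463057727364 [30.11 18.67 21.06] 2.252367844605016
3 [624.29 106.43] -4.694948558984201 0.4366081601333191 [30.41 19.3  21.31] 1.9775389550440134
```

```bash
cat >> h.py <<'E'
BX=np.array([624.3,106.6]); TH=np.radians(-4.8)
def b2w(v): 
    c,s=np.cos(TH),np.sin(TH); return np.array([BX[0]+c*v[0]-s*v[1],BX[1]+s*v[0]+c*v[1],v[2]])
def bd(v): return b2w(v)-b2w((0,0,0))
WALL=dict(left=((0,1,0),80,-4,1),right=((0,-1,0),80,-4,1),near=((-1,0,0),52,0,1))
def wall(name,phi,th=50,s=20,half=10,back=0,clear=0,flip=1):
    """TCP pose to have finger against wall at angle phi (deg); th tilt from vertical"""
    o,h,mid,_=WALL[name]; o=np.array(o,float); up=np.array([0,0,1.])
    base=np.array([mid,0,0]) if name!="near" else np.zeros(3)
    t=np.radians(th); f=np.sin(t)*o+np.cos(t)*up; n=-np.cos(t)*o+np.sin(t)*up
    a=np.radians(phi); pd=np.cos(a)*o+np.sin(a)*up; un=np.sin(a)*o-np.cos(a)*up
    H=base+h*o+18*up
    K=H+64*pd+3*un-s*f if phi<90-th else H+(64-s)*pd+3*un
    P=K-half*n+back*f-clear*n
    return b2w(P), rot(bd(flip*n),bd(-f))
E
python3 - <<'E'
from h import *
pa=wall("left",19,back=130,clear=3); p1=wall("left",19,clear=3); print(pa,p1)
T=plan([(*pa,16)],0)
plan([(*p1,8)],0,T)
E
```

```text
(array([639.9039339 , 340.22467204,  96.74786546]), array([[-5.37870809e-02, -9.96492859e-01, -6.41009469e-02],
       [-6.40533263e-01,  8.36778433e-02, -7.63357817e-01],
       [ 7.66044443e-01,  4.50334214e-14, -6.42787610e-01]])) (array([631.5708108 , 240.98815578,  13.1854762 ]), array([[-5.37870809e-02, -9.96492859e-01, -6.41009469e-02],
       [-6.40533263e-01,  8.36778433e-02, -7.63357817e-01],
       [ 7.66044443e-01,  4.50334214e-14, -6.42787610e-01]]))
[[[-3.2, 15.6, 14.7, 0.043, 0.042, -0.092, 0.0], [-5.3, 15.8, 13.8, 0.042, 0.043, -0.092, 0.0], [-7.3, 15.8, 12.8, 0.043, 0.042, -0.092, 0.0], [-9.3, 15.6, 11.9, 0.042, 0.043, -0.092, 0.0], [-11.2, 15.1, 10.7, 0.043, 0.042, -0.092, 0.0], [-12.9, 14.5, 9.6, 0.042, 0.043, -0.092, 0.0], [-14.7, 13.5, 8.5, 0.043, 0.042, -0.092, 0.0], [-16.1, 12.5, 7.2, 0.042, 0.043, -0.092, 0.0]]]
[[[-17.6, 11.2, 6.0, 0.043, 0.042, -0.092, 0.0], [-18.7, 9.7, 4.8, 0.043, 0.042, -0.092, 0.0], [-19.7, 8.2, 3.6, 0.042, 0.043, -0.092, 0.0], [-20.6, 6.4, 2.4, 0.043, 0.042, -0.092, 0.0], [-21.1, 4.6, 1.3, 0.042, 0.043, -0.092, 0.0], [-21.5, 2.7, 0.3, 0.043, 0.042, -0.092, 0.0], [-21.6, 0.7, -0.8, 0.042, 0.043, -0.092, 0.0], [-21.6, -1.4, -1.6, 0.043, 0.042, -0.092, 0.0]]]
[[[0.0, 0.0, 16.2, 0.0, 0.0, 0.0, 0.0], [0.0, 0.0, 16.3, 0.0, 0.0, 0.0, 0.0], [0.0, 0.0, 16.2, 0.0, 0.0, 0.0, 0.0], [0.0, 0.0, 16.3, 0.0, 0.0, 0.0, 0.0], [0.0, 0.0, 16.2, 0.0, 0.0, 0.0, 0.0], [0.0, 0.0, 16.3, 0.0, 0.0, 0.0, 0.0], [0.0, 0.0, 16.2, 0.0, 0.0, 0.0, 0.0], [0.0, 0.0, 16.3, 0.0, 0.0, 0.0, 0.0]]]
```

Call:
step_arm([
  [[-3.2, 15.6, 14.7, 0.043, 0.042, -0.092, 0], [-5.3, 15.8, 13.8, 0.042, 0.043, -0.092, 0], [-7.3, 15.8, 12.8, 0.043, 0.042, -0.092, 0], [-9.3, 15.6, 11.9, 0.042, 0.043, -0.092, 0], [-11.2, 15.1, 10.7, 0.043, 0.042, -0.092, 0], [-12.9, 14.5, 9.6, 0.042, 0.043, -0.092, 0], [-14.7, 13.5, 8.5, 0.043, 0.042, -0.092, 0], [-16.1, 12.5, 7.2, 0.042, 0.043, -0.092, 0]],
])

```text
t: 2.15
tool_pos: [596.7, 230.1, 211.9]
orientation: [[-0.737, -0.64, -0.217], [-0.53, 0.747, -0.401], [0.419, -0.18, -0.89]]
wrist_force: [0.5, 0.3, 1.0]
finger_gap: 0.2
gripper_force: 0.0
```

Call:
step_arm([
  [[-17.6, 11.2, 6, 0.043, 0.042, -0.092, 0], [-18.7, 9.7, 4.8, 0.043, 0.042, -0.092, 0], [-19.7, 8.2, 3.6, 0.042, 0.043, -0.092, 0], [-20.6, 6.4, 2.4, 0.043, 0.042, -0.092, 0], [-21.1, 4.6, 1.3, 0.042, 0.043, -0.092, 0], [-21.5, 2.7, 0.3, 0.043, 0.042, -0.092, 0], [-21.6, 0.7, -0.8, 0.042, 0.043, -0.092, 0], [-21.6, -1.4, -1.6, 0.043, 0.042, -0.092, 0]],
])

```text
t: 2.82
tool_pos: [633.1, 352.3, 94.2]
orientation: [[-0.042, -0.997, -0.06], [-0.642, 0.073, -0.764], [0.766, 0.006, -0.643]]
wrist_force: [0.1, 0.4, 0.5]
finger_gap: 0.4
gripper_force: 0.0
```

```bash
python3 - <<'E'
from h import *
print(sense()["q"],sense()["tool_pos"])
p0=wall("left",19,back=60,clear=3);p1=wall("left",19,clear=3)
T=plan([(*p0,4),(*p1,4)],0)
L=[(*wall("left",a,clear=-1),n) for a,n in [(19,1),(25,1),(32,2),(40,2),(48,2),(56,2),(64,2),(72,2),(80,2)]]
T=plan(L,0,T)
E
```

```text
[-52.47336848  63.24559632  14.66290276  44.17405232  20.76851751
 110.6683824  135.54415412] [633.12775853 352.32337647  94.1576574 ]
[[[2.4, -1.8, 19.3, -0.001, 0.0, 0.003, 0.0], [2.3, -1.9, 19.3, -0.001, 0.0, 0.003, 0.0], [2.4, -1.9, 19.3, -0.001, 0.0, 0.003, 0.0], [2.3, -1.9, 19.3, -0.001, 0.0, 0.003, 0.0], [0.0, 0.0, 15.0, 0.0, 0.0, 0.0, 0.0], [0.0, 0.0, 15.0, 0.0, 0.0, 0.0, 0.0], [0.0, 0.0, 15.0, 0.0, 0.0, 0.0, 0.0], [0.1, 0.0, 15.0, 0.0, 0.0, 0.0, 0.0]]]
[[[4.0, 0.0, 0.0, 0.0, 0.0, 0.0, 0.0], [6.2, 0.0, -2.4, 0.0, 0.0, 0.0, 0.0], [3.8, 0.0, -1.0, 0.0, 0.0, 0.0, 0.0], [3.8, 0.0, -0.9, 0.0, 0.0, 0.0, 0.0], [4.4, 0.0, -0.5, 0.0, 0.0, 0.0, 0.0], [4.5, 0.0, -0.6, 0.0, 0.0, 0.0, 0.0], [3.1, 0.0, 0.0, 0.0, 0.0, 0.0, 0.0], [3.0, 0.0, 0.0, 0.0, 0.0, 0.0, 0.0]]]
[[[3.1, 0.0, 0.4, 0.0, 0.0, 0.0, 0.0], [3.0, 0.0, 0.5, 0.0, 0.0, 0.0, 0.0], [3.0, 0.0, 0.9, 0.0, 0.0, 0.0, 0.0], [2.9, 0.0, 0.8, 0.0, 0.0, 0.0, 0.0], [2.8, 0.0, 1.3, 0.0, 0.0, 0.0, 0.0], [2.9, 0.0, 1.2, 0.0, 0.0, 0.0, 0.0], [2.6, 0.0, 1.6, 0.0, 0.0, 0.0, 0.0], [2.6, 0.0, 1.7, 0.0, 0.0, 0.0, 0.0]]]
```

Call:
step_arm([
  [[2.4, -1.8, 19.3, -0.001, 0, 0.003, 0], [2.3, -1.9, 19.3, -0.001, 0, 0.003, 0], [2.4, -1.9, 19.3, -0.001, 0, 0.003, 0], [2.3, -1.9, 19.3, -0.001, 0, 0.003, 0], [0, 0, 15, 0, 0, 0, 0], [0, 0, 15, 0, 0, 0, 0], [0, 0, 15, 0, 0, 0, 0], [0, 0, 15, 0, 0, 0, 0]],
])

```text
t: 3.48
tool_pos: [631.0, 239.9, 13.5]
orientation: [[-0.059, -0.996, -0.065], [-0.642, 0.088, -0.762], [0.764, -0.003, -0.645]]
wrist_force: [0.5, 0.6, -0.7]
finger_gap: 0.4
gripper_force: 0.0
```

```bash
python3 - <<'E'
from h import *
np.set_printoptions(precision=2,suppress=True)
s=sense();print(s["t"],s["q"],s["tool_pos"]-wall("left",19,clear=3)[0],s["wrist_force"])
E
```

```text
3.4833 [-49.58  58.1   14.85  64.49  21.98  94.64 131.91] [-0.53 -1.12  0.28] [ 0.46  0.57 -0.68]
```

Right on target. Next I lift the wall along its arc.

Call:
step_arm([
  [[4, 0, 0, 0, 0, 0, 0], [6.2, 0, -2.4, 0, 0, 0, 0], [3.8, 0, -1, 0, 0, 0, 0], [3.8, 0, -0.9, 0, 0, 0, 0], [4.4, 0, -0.5, 0, 0, 0, 0], [4.5, 0, -0.6, 0, 0, 0, 0], [3.1, 0, 0, 0, 0, 0, 0], [3, 0, 0, 0, 0, 0, 0]],
])

```text
t: 4.15
tool_pos: [630.1, 223.8, 43.7]
orientation: [[-0.06, -0.996, -0.064], [-0.643, 0.088, -0.761], [0.763, -0.004, -0.646]]
wrist_force: [0.8, 1.7, -0.3]
finger_gap: 0.5
gripper_force: 0.9
```

Call:
step_arm([
  [[3.1, 0, 0.4, 0, 0, 0, 0], [3, 0, 0.5, 0, 0, 0, 0], [3, 0, 0.9, 0, 0, 0, 0], [2.9, 0, 0.8, 0, 0, 0, 0], [2.8, 0, 1.3, 0, 0, 0, 0], [2.9, 0, 1.2, 0, 0, 0, 0], [2.6, 0, 1.6, 0, 0, 0, 0], [2.6, 0, 1.7, 0, 0, 0, 0]],
])

```text
t: 4.82
tool_pos: [627.8, 202.1, 55.1]
orientation: [[-0.059, -0.996, -0.065], [-0.642, 0.088, -0.761], [0.764, -0.003, -0.645]]
wrist_force: [0.3, 1.6, -0.9]
finger_gap: 0.4
gripper_force: 0.7
```

```bash
python3 - <<'E'
from h import *
np.set_printoptions(precision=2,suppress=True)
s=sense();print(s["t"],s["q"],s["tool_pos"]-wall("left",80,clear=-1)[0],s["wrist_force"])
p,d=read_camera("top"); cv2.imwrite("pics/t2.png",p[140:290,180:380]); np.save("pics/t2.npy",d)
p,d=read_camera("side"); cv2.imwrite("pics/s2.png",cv2.resize(p[130:260,270:430],(800,650))[:600])
W=cloud("side",d)
T=plan([(*wall("left",a,clear=-1),2) for a in (84,88,91,92)],0)
E
```

```text
4.8167 [-48.85  52.55  15.79  69.75  23.47  93.77 133.74] [-0.6  -0.9   1.17] [ 0.3   1.55 -0.87]
[[[0.2, -0.2, 0.9, 0.001, 0.001, -0.003, 0.0], [0.2, -0.3, 0.9, 0.001, 0.002, -0.003, 0.0], [1.2, 0.0, 1.0, 0.0, 0.0, 0.0, 0.0], [1.1, 0.0, 1.1, 0.0, 0.0, 0.0, 0.0], [0.8, 0.0, 0.8, 0.0, 0.0, 0.0, 0.0], [0.8, 0.0, 0.8, 0.0, 0.0, 0.0, 0.0], [0.3, 0.0, 0.3, 0.0, 0.0, 0.0, 0.0], [0.2, 0.0, 0.3, 0.0, 0.0, 0.0, 0.0]]]
```

View pics/s2.png

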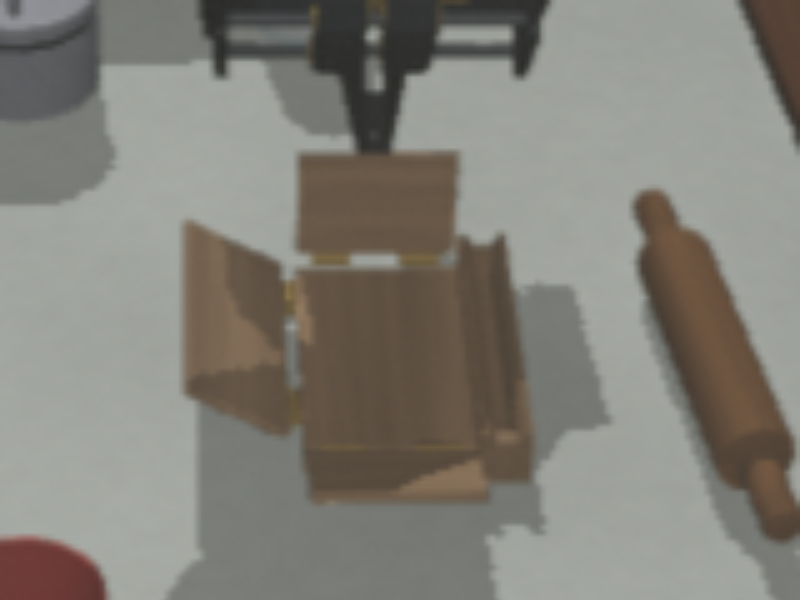

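The side view shows the left wall nearly upright at (380,205), with the finger behind it; the near wall at (235,330) is still tilted. I push on to the stop.

Call:
step_arm([
  [[0.5, 0, 1, 0, 0, 0, 0], [0.5, 0, 1, 0, 0, 0, 0], [1.2, 0, 1.1, 0, 0, 0, 0], [1.1, 0, 1.1, 0, 0, 0, 0], [0.8, 0, 0.8, 0, 0, 0, 0], [0.8, 0, 0.8, 0, 0, 0, 0], [0.3, 0, 0.4, 0, 0, 0, 0], [0.3, 0, 0.4, 0, 0, 0, 0]],
])

```text
t: 5.58
tool_pos: [627.3, 195.6, 55.0]
orientation: [[-0.059, -0.996, -0.063], [-0.644, 0.086, -0.76], [0.762, -0.004, -0.647]]
wrist_force: [1.2, 8.9, 1.9]
finger_gap: 0.4
gripper_force: 4.1
```

```bash
python3 - <<'E'
from h import *
T0=pose(); r0=T0[:3,:3]; p=T0[:3,3]-r0[:,2]*90
Rv=rot(bd((-1,0,0)),(0,0,-1))
T=plan([(T0[:3,3]+r0[:,2]*0+np.array([0,-1.5,0]),r0,2),(p,r0,6)],0)
T=plan([((560,110,290),Rv,16)],0,T)
pa=wall("right",20,back=100,clear=3); print(pa[0]);
T=plan([(*pa,16)],0,T)
E
```

```text
[[[0.5, -0.1, 0.6, 0.0, 0.0, 0.0, 0.0], [0.5, 0.0, 0.5, 0.0, 0.0, 0.0, 0.0], [-0.2, 0.0, -15.2, 0.0, 0.0, 0.0, 0.0], [-0.1, 0.0, -15.2, 0.0, 0.0, 0.0, 0.0], [-0.2, 0.0, -15.1, 0.0, 0.0, 0.0, 0.0], [-0.2, 0.1, -15.2, 0.0, 0.0, 0.0, 0.0], [-0.1, 0.0, -15.2, 0.0, 0.0, 0.0, 0.0], [-0.2, 0.0, -15.2, 0.0, 0.0, 0.0, 0.0]]]
[[[14.9, 3.7, 0.5, -0.042, -0.042, 0.091, 0.0], [15.2, 2.3, -0.1, -0.043, -0.042, 0.091, 0.0], [15.3, 0.9, -0.6, -0.042, -0.043, 0.091, 0.0], [15.2, -0.4, -1.3, -0.043, -0.042, 0.092, 0.0], [15.1, -1.8, -2.0, -0.042, -0.042, 0.091, 0.0], [14.8, -3.0, -2.7, -0.042, -0.042, 0.091, 0.0], [14.4, -4.2, -3.4, -0.043, -0.042, 0.091, 0.0], [13.7, -5.4, -4.3, -0.042, -0.042, 0.091, 0.0]]]
[[[13.0, -6.3, -5.0, -0.043, -0.043, 0.091, 0.0], [12.2, -7.3, -5.9, -0.042, -0.042, 0.092, 0.0], [11.2, -8.1, -6.7, -0.042, -0.042, 0.091, 0.0], [10.1, -8.7, -7.5, -0.043, -0.042, 0.091, 0.0], [9.0, -9.3, -8.3, -0.042, -0.042, 0.091, 0.0], [7.7, -9.7, -9.1, -0.043, -0.042, 0.091, 0.0], [6.5, -9.9, -9.8, -0.042, -0.043, 0.091, 0.0], [5.1, -10.0, -10.4, -0.042, -0.042, 0.092, 0.0]]]
[ 602.67422185 -103.13214421   78.53464232]
[[[-3.8, -13.0, 13.2, -0.043, 0.043, 0.091, 0.0], [-5.5, -13.2, 12.5, -0.042, 0.042, 0.092, 0.0], [-7.2, -13.1, 11.6, -0.043, 0.043, 0.091, 0.0], [-9.0, -12.9, 10.7, -0.042, 0.042, 0.091, 0.0], [-10.4, -12.3, 9.8, -0.043, 0.043, 0.092, 0.0], [-12.0, -11.8, 8.8, -0.042, 0.043, 0.091, 0.0], [-13.4, -10.9, 7.8, -0.043, 0.042, 0.091, 0.0], [-14.7, -10.0, 6.7, -0.043, 0.043, 0.091, 0.0]]]
[[[-15.7, -8.9, 5.7, -0.042, 0.043, 0.092, 0.0], [-16.8, -7.6, 4.6, -0.043, 0.042, 0.091, 0.0], [-17.5, -6.2, 3.6, -0.042, 0.043, 0.091, 0.0], [-18.2, -4.7, 2.6, -0.043, 0.043, 0.092, 0.0], [-18.6, -3.1, 1.7, -0.043, 0.042, 0.091, 0.0], [-18.9, -1.4, 0.8, -0.042, 0.043, 0.091, 0.0], [-19.0, 0.3, -0.1, -0.043, 0.042, 0.092, 0.0], [-18.8, 2.0, -0.8, -0.042, 0.043, 0.091, 0.0]]]
```

Call:
step_arm([
  [[0.5, 0, 0.6, 0, 0, 0, 0], [0.5, 0, 0.5, 0, 0, 0, 0], [-0.2, 0, -15.2, 0, 0, 0, 0], [-0.1, 0, -15.2, 0, 0, 0, 0], [-0.2, 0, -15.1, 0, 0, 0, 0], [-0.2, 0, -15.2, 0, 0, 0, 0], [-0.1, 0, -15.2, 0, 0, 0, 0], [-0.2, 0, -15.2, 0, 0, 0, 0]],
])

```text
t: 6.25
tool_pos: [633.0, 262.4, 113.6]
orientation: [[-0.06, -0.996, -0.066], [-0.642, 0.089, -0.762], [0.765, -0.003, -0.645]]
wrist_force: [0.6, 0.3, -0.0]
finger_gap: 0.3
gripper_force: 0.0
```

Call:
step_arm([
  [[14.9, 3.7, 0.5, -0.042, -0.042, 0.091, 0], [15.2, 2.3, -0.1, -0.043, -0.042, 0.091, 0], [15.3, 0.9, -0.6, -0.042, -0.043, 0.091, 0], [15.2, -0.4, -1.3, -0.043, -0.042, 0.092, 0], [15.1, -1.8, -2, -0.042, -0.042, 0.091, 0], [14.8, -3, -2.7, -0.042, -0.042, 0.091, 0], [14.4, -4.2, -3.4, -0.043, -0.042, 0.091, 0], [13.7, -5.4, -4.3, -0.042, -0.042, 0.091, 0]],
])

```text
t: 6.92
tool_pos: [596.3, 184.5, 202.2]
orientation: [[-0.748, -0.628, -0.216], [-0.52, 0.756, -0.397], [0.412, -0.184, -0.892]]
wrist_force: [-0.1, -0.4, 0.5]
finger_gap: 0.6
gripper_force: 0.0
```

Call:
step_arm([
  [[13, -6.3, -5, -0.043, -0.043, 0.091, 0], [12.2, -7.3, -5.9, -0.042, -0.042, 0.092, 0], [11.2, -8.1, -6.7, -0.042, -0.042, 0.091, 0], [10.1, -8.7, -7.5, -0.043, -0.042, 0.091, 0], [9, -9.3, -8.3, -0.042, -0.042, 0.091, 0], [7.7, -9.7, -9.1, -0.043, -0.042, 0.091, 0], [6.5, -9.9, -9.8, -0.042, -0.043, 0.091, 0], [5.1, -10, -10.4, -0.042, -0.042, 0.092, 0]],
])

```text
t: 7.58
tool_pos: [559.5, 107.5, 290.8]
orientation: [[-0.996, 0.092, 0.001], [0.092, 0.996, -0.001], [-0.002, -0.001, -1.0]]
wrist_force: [-0.5, 0.8, 0.7]
finger_gap: -0.0
gripper_force: 0.0
```

Call:
step_arm([
  [[-3.8, -13, 13.2, -0.043, 0.043, 0.091, 0], [-5.5, -13.2, 12.5, -0.042, 0.042, 0.092, 0], [-7.2, -13.1, 11.6, -0.043, 0.043, 0.091, 0], [-9, -12.9, 10.7, -0.042, 0.042, 0.091, 0], [-10.4, -12.3, 9.8, -0.043, 0.043, 0.092, 0], [-12, -11.8, 8.8, -0.042, 0.043, 0.091, 0], [-13.4, -10.9, 7.8, -0.043, 0.042, 0.091, 0], [-14.7, -10, 6.7, -0.043, 0.043, 0.091, 0]],
])

```text
t: 8.25
tool_pos: [581.0, 1.1, 184.4]
orientation: [[-0.639, 0.755, -0.145], [0.647, 0.63, 0.43], [0.416, 0.18, -0.891]]
wrist_force: [0.6, 0.2, 0.1]
finger_gap: 0.5
gripper_force: 0.0
```

```bash
python3 - <<'E'
from h import *
np.set_printoptions(precision=2,suppress=True)
s=sense();print(s["t"],s["q"],s["tool_pos"],s["wrist_force"])
pa=wall("right",20,back=100,clear=3); print(pa)
T=plan([(*pa,8)],0)
E
```

```text
8.25 [-18.49  25.96  38.36  90.37 -36.67  88.39  69.  ] [581.03   1.1  184.36] [0.57 0.22 0.13]
(array([ 602.67, -103.13,   78.53]), array([[ 0.05,  1.  ,  0.06],
       [ 0.64, -0.08,  0.76],
       [ 0.77,  0.  , -0.64]]))
[[[-15.7, -8.6, 5.8, -0.042, 0.043, 0.091, 0.0], [-16.6, -7.3, 4.8, -0.043, 0.042, 0.09, 0.0], [-17.4, -5.9, 3.7, -0.042, 0.043, 0.091, 0.0], [-18.0, -4.5, 2.8, -0.042, 0.043, 0.09, 0.0], [-18.4, -2.9, 1.9, -0.042, 0.042, 0.091, 0.0], [-18.7, -1.3, 0.9, -0.042, 0.043, 0.09, 0.0], [-18.8, 0.3, 0.2, -0.043, 0.043, 0.091, 0.0], [-18.6, 2.1, -0.6, -0.042, 0.043, 0.09, 0.0]]]
```

Call:
step_arm([
  [[-15.7, -8.6, 5.8, -0.042, 0.043, 0.091, 0], [-16.6, -7.3, 4.8, -0.043, 0.042, 0.09, 0], [-17.4, -5.9, 3.7, -0.042, 0.043, 0.091, 0], [-18, -4.5, 2.8, -0.042, 0.043, 0.09, 0], [-18.4, -2.9, 1.9, -0.042, 0.042, 0.091, 0], [-18.7, -1.3, 0.9, -0.042, 0.043, 0.09, 0], [-18.8, 0.3, 0.2, -0.043, 0.043, 0.091, 0], [-18.6, 2.1, -0.6, -0.042, 0.043, 0.09, 0]],
])

```text
t: 8.92
tool_pos: [603.1, -103.5, 78.5]
orientation: [[0.054, 0.996, 0.064], [0.64, -0.084, 0.763], [0.766, -0.0, -0.643]]
wrist_force: [-0.6, 0.5, -0.5]
finger_gap: 0.7
gripper_force: 0.0
```

```bash
python3 - <<'E'
from h import *
np.set_printoptions(precision=2,suppress=True)
s=sense();print(s["t"],s["q"],s["tool_pos"],s["wrist_force"])
T=plan([(*wall("right",20,back=b,clear=3),4) for b in (50,0)],0)
L=[(*wall("right",a,clear=-1),n) for a,n in [(20,1),(26,1),(32,2),(40,2),(48,2),(56,2),(64,2),(72,2),(80,2),(84,2),(88,2),(91,2),(93,2)]]
T=plan(L,0,T)
E
```

```text
8.9167 [  3.86  44.52  37.71  91.33 -63.    95.43  55.92] [ 603.14 -103.47   78.48] [-0.59  0.54 -0.54]
[[[0.1, -0.1, 12.5, 0.0, 0.0, 0.0, 0.0], [0.0, -0.1, 12.6, 0.0, 0.0, 0.0, 0.0], [0.1, -0.2, 12.5, 0.0, 0.0, 0.0, 0.0], [0.0, -0.1, 12.6, 0.0, 0.0, 0.0, 0.0], [0.0, 0.0, 12.5, 0.0, 0.0, 0.0, 0.0], [0.0, 0.0, 12.5, 0.0, 0.0, 0.0, 0.0], [0.0, 0.0, 12.5, 0.0, 0.0, 0.0, 0.0], [0.0, 0.0, 12.5, 0.0, 0.0, 0.0, 0.0]]]
[[[4.0, 0.0, 0.0, 0.0, 0.0, 0.0, 0.0], [6.3, 0.0, -2.3, 0.0, 0.0, 0.0, 0.0], [3.3, 0.0, -0.8, 0.0, 0.0, 0.0, 0.0], [3.3, 0.0, -0.7, 0.0, 0.0, 0.0, 0.0], [4.4, 0.0, -0.5, 0.0, 0.0, 0.0, 0.0], [4.4, 0.0, -0.6, 0.0, 0.0, 0.0, 0.0], [3.1, 0.0, 0.0, 0.0, 0.0, 0.0, 0.0], [3.1, 0.0, 0.0, 0.0, 0.0, 0.0, 0.0]]]
[[[3.0, 0.0, 0.4, 0.0, 0.0, 0.0, 0.0], [3.1, 0.0, 0.5, 0.0, 0.0, 0.0, 0.0], [2.9, 0.0, 0.8, 0.0, 0.0, 0.0, 0.0], [3.0, 0.0, 0.9, 0.0, 0.0, 0.0, 0.0], [2.8, 0.0, 1.3, 0.0, 0.0, 0.0, 0.0], [2.8, 0.0, 1.2, 0.0, 0.0, 0.0, 0.0], [2.6, 0.0, 1.6, 0.0, 0.0, 0.0, 0.0], [2.6, 0.0, 1.7, 0.0, 0.0, 0.0, 0.0]]]
[[[1.2, 0.0, 0.9, 0.0, 0.0, 0.0, 0.0], [1.2, 0.0, 1.0, 0.0, 0.0, 0.0, 0.0], [1.2, 0.0, 1.0, 0.0, 0.0, 0.0, 0.0], [1.1, 0.0, 1.0, 0.0, 0.0, 0.0, 0.0], [0.8, 0.0, 0.8, 0.0, 0.0, 0.0, 0.0], [0.8, 0.0, 0.9, 0.0, 0.0, 0.0, 0.0], [0.5, 0.0, 0.6, 0.0, 0.0, 0.0, 0.0], [0.6, 0.0, 0.5, 0.0, 0.0, 0.0, 0.0]]]
```

Call:
step_arm([
  [[0.1, -0.1, 12.5, 0, 0, 0, 0], [0, -0.1, 12.6, 0, 0, 0, 0], [0.1, -0.2, 12.5, 0, 0, 0, 0], [0, -0.1, 12.6, 0, 0, 0, 0], [0, 0, 12.5, 0, 0, 0, 0], [0, 0, 12.5, 0, 0, 0, 0], [0, 0, 12.5, 0, 0, 0, 0], [0, 0, 12.5, 0, 0, 0, 0]],
])

```text
t: 9.58
tool_pos: [609.1, -24.1, 14.4]
orientation: [[0.048, 0.997, 0.061], [0.642, -0.077, 0.763], [0.765, 0.003, -0.644]]
wrist_force: [0.6, -0.7, 0.2]
finger_gap: 0.5
gripper_force: 0.0
```

Call:
step_arm([
  [[4, 0, 0, 0, 0, 0, 0], [6.3, 0, -2.3, 0, 0, 0, 0], [3.3, 0, -0.8, 0, 0, 0, 0], [3.3, 0, -0.7, 0, 0, 0, 0], [4.4, 0, -0.5, 0, 0, 0, 0], [4.4, 0, -0.6, 0, 0, 0, 0], [3.1, 0, 0, 0, 0, 0, 0], [3.1, 0, 0, 0, 0, 0, 0]],
])

```text
t: 10.25
tool_pos: [610.5, -9.0, 42.9]
orientation: [[0.049, 0.997, 0.062], [0.642, -0.079, 0.762], [0.765, 0.003, -0.644]]
wrist_force: [0.7, -1.9, -1.6]
finger_gap: 0.8
gripper_force: 0.8
```

Call:
step_arm([
  [[3, 0, 0.4, 0, 0, 0, 0], [3.1, 0, 0.5, 0, 0, 0, 0], [2.9, 0, 0.8, 0, 0, 0, 0], [3, 0, 0.9, 0, 0, 0, 0], [2.8, 0, 1.3, 0, 0, 0, 0], [2.8, 0, 1.2, 0, 0, 0, 0], [2.6, 0, 1.6, 0, 0, 0, 0], [2.6, 0, 1.7, 0, 0, 0, 0]],
])

```text
t: 10.92
tool_pos: [611.8, 12.5, 54.6]
orientation: [[0.049, 0.997, 0.061], [0.642, -0.078, 0.763], [0.765, 0.002, -0.644]]
wrist_force: [0.5, -0.9, -1.8]
finger_gap: 0.6
gripper_force: 0.7
```

Call:
step_arm([
  [[1.2, 0, 0.9, 0, 0, 0, 0], [1.2, 0, 1, 0, 0, 0, 0], [1.2, 0, 1, 0, 0, 0, 0], [1.1, 0, 1, 0, 0, 0, 0], [0.8, 0, 0.8, 0, 0, 0, 0], [0.8, 0, 0.9, 0, 0, 0, 0], [0.3, 0, 0.3, 0, 0, 0, 0], [0.2, 0, 0.3, 0, 0, 0, 0]],
])

```text
t: 11.58
tool_pos: [612.4, 18.3, 55.3]
orientation: [[0.051, 0.997, 0.064], [0.645, -0.082, 0.76], [0.763, 0.002, -0.647]]
wrist_force: [-3.0, -12.4, 2.8]
finger_gap: 0.7
gripper_force: 6.2
```

```bash
python3 - <<'E'
from h import *
np.set_printoptions(precision=2,suppress=True)
s=sense();print(s["t"],s["q"],s["tool_pos"]-wall("right",90)[0],s["wrist_force"])
T0=pose(); r0=T0[:3,:3]
T=plan([(T0[:3,3]+r0[:,0]*1.2+r0[:,2]*1.2,r0,2),(T0[:3,3]-r0[:,2]*90,r0,6)],0)
Rn=rot(bd((1,0,0)),(0,0,-1)); pn=wall("near",30,th=45,back=100,clear=4); print(pn)
Rv=rot(bd((-.05,1,0)),(0,0,-1))
T=plan([((540,0,230),Rv,8)],0,T)
T=plan([(*pn,24)],0,T)
E
```

```text
11.5833 [ -6.17  40.79  35.18  99.71 -67.07  85.97  53.28] [-0.43  0.46  0.97] [ -3.03 -12.41   2.8 ]
[[[0.6, 0.0, 0.6, 0.0, 0.0, 0.0, 0.0], [0.6, 0.0, 0.6, 0.0, 0.0, 0.0, 0.0], [-0.2, 0.0, -15.2, 0.0, 0.0, 0.0, 0.0], [-0.2, 0.0, -15.2, 0.0, 0.0, 0.0, 0.0], [-0.2, 0.0, -15.2, 0.0, 0.0, 0.0, 0.0], [-0.2, 0.0, -15.2, 0.0, 0.0, 0.0, 0.0], [-0.2, 0.0, -15.2, 0.0, 0.0, 0.0, 0.0], [-0.2, 0.0, -15.2, 0.0, 0.0, 0.0, 0.0]]]
(array([449.52, 121.28,  94.07]), array([[ 0.7 , -0.08,  0.7 ],
       [-0.06, -1.  , -0.06],
       [ 0.71, -0.  , -0.71]]))
[[[14.7, -8.8, -5.2, 0.003, -0.108, -0.005, 0.0], [14.1, -8.7, -6.7, 0.003, -0.109, -0.006, 0.0], [13.4, -8.7, -8.2, 0.002, -0.108, -0.005, 0.0], [12.4, -8.6, -9.6, 0.003, -0.109, -0.006, 0.0], [11.4, -8.6, -10.8, 0.003, -0.108, -0.005, 0.0], [10.2, -8.6, -12.0, 0.003, -0.108, -0.006, 0.0], [8.9, -8.5, -13.0, 0.003, -0.109, -0.005, 0.0], [7.5, -8.6, -13.8, 0.003, -0.108, -0.006, 0.0]]]
[[[4.9, -3.9, 5.7, -0.026, 0.025, 0.064, 0.0], [4.5, -4.4, 5.6, -0.027, 0.025, 0.063, 0.0], [4.1, -4.8, 5.7, -0.026, 0.025, 0.064, 0.0], [3.6, -5.2, 5.6, -0.027, 0.02
[... 236 characters left out ...]
, 0.0], [0.4, -6.8, 4.9, -0.026, 0.025, 0.064, 0.0], [-0.1, -7.0, 4.8, -0.026, 0.025, 0.064, 0.0], [-0.6, -7.1, 4.6, -0.027, 0.025, 0.063, 0.0], [-1.2, -7.2, 4.4, -0.026, 0.025, 0.064, 0.0], [-1.8, -7.1, 4.1, -0.027, 0.026, 0.064, 0.0], [-2.4, -7.2, 4.0, -0.026, 0.025, 0.063, 0.0], [-2.9, -7.0, 3.6, -0.027, 0.025, 0.064, 0.0]]]
[[[-3.4, -7.0, 3.4, -0.026, 0.025, 0.064, 0.0], [-4.0, -6.8, 3.1, -0.026, 0.025, 0.064, 0.0], [-4.4, -6.6, 2.9, -0.027, 0.025, 0.063, 0.0], [-5.0, -6.4, 2.5, -0.026, 0.025, 0.064, 0.0], [-5.4, -6.2, 2.3, -0.027, 0.025, 0.064, 0.0], [-5.8, -5.8, 1.9, -0.026, 0.025, 0.063, 0.0], [-6.3, -5.5, 1.7, -0.026, 0.025, 0.064, 0.0], [-6.6, -5.1, 1.3, -0.027, 0.026, 0.064, 0.0]]]
```

Call:
step_arm([
  [[0.6, 0, 0.6, 0, 0, 0, 0], [0.6, 0, 0.6, 0, 0, 0, 0], [-0.2, 0, -15.2, 0, 0, 0, 0], [-0.2, 0, -15.2, 0, 0, 0, 0], [-0.2, 0, -15.2, 0, 0, 0, 0], [-0.2, 0, -15.2, 0, 0, 0, 0], [-0.2, 0, -15.2, 0, 0, 0, 0], [-0.2, 0, -15.2, 0, 0, 0, 0]],
])

```text
t: 12.25
tool_pos: [607.1, -48.7, 115.0]
orientation: [[0.049, 0.997, 0.062], [0.642, -0.079, 0.763], [0.765, 0.003, -0.644]]
wrist_force: [-0.5, 0.3, -0.6]
finger_gap: 0.8
gripper_force: 0.0
```

Call:
step_arm([
  [[14.7, -8.8, -5.2, 0.003, -0.108, -0.005, 0], [14.1, -8.7, -6.7, 0.003, -0.109, -0.006, 0], [13.4, -8.7, -8.2, 0.002, -0.108, -0.005, 0], [12.4, -8.6, -9.6, 0.003, -0.109, -0.006, 0], [11.4, -8.6, -10.8, 0.003, -0.108, -0.005, 0], [10.2, -8.6, -12, 0.003, -0.108, -0.006, 0], [8.9, -8.5, -13, 0.003, -0.109, -0.005, 0], [7.5, -8.6, -13.8, 0.003, -0.108, -0.006, 0]],
])

```text
t: 12.92
tool_pos: [540.7, 1.2, 232.7]
orientation: [[0.033, 0.999, 0.004], [0.999, -0.033, -0.0], [0.0, 0.004, -1.0]]
wrist_force: [-0.3, 2.2, -1.1]
finger_gap: 0.2
gripper_force: 0.0
```

Call:
step_arm([
  [[4.9, -3.9, 5.7, -0.026, 0.025, 0.064, 0], [4.5, -4.4, 5.6, -0.027, 0.025, 0.063, 0], [4.1, -4.8, 5.7, -0.026, 0.025, 0.064, 0], [3.6, -5.2, 5.6, -0.027, 0.025, 0.064, 0], [3.2, -5.6, 5.6, -0.026, 0.026, 0.064, 0], [2.6, -5.9, 5.5, -0.026, 0.025, 0.063, 0], [2.1, -6.2, 5.4, -0.027, 0.025, 0.064, 0], [1.6, -6.4, 5.2, -0.026, 0.025, 0.064, 0]],
])

```text
t: 13.58
tool_pos: [509.8, 42.0, 185.7]
orientation: [[0.49, 0.834, 0.255], [0.836, -0.533, 0.135], [0.248, 0.147, -0.958]]
wrist_force: [0.1, -0.4, -0.2]
finger_gap: 0.5
gripper_force: 0.0
```

Call:
step_arm([
  [[1, -6.7, 5.2, -0.027, 0.025, 0.063, 0], [0.4, -6.8, 4.9, -0.026, 0.025, 0.064, 0], [-0.1, -7, 4.8, -0.026, 0.025, 0.064, 0], [-0.6, -7.1, 4.6, -0.027, 0.025, 0.063, 0], [-1.2, -7.2, 4.4, -0.026, 0.025, 0.064, 0], [-1.8, -7.1, 4.1, -0.027, 0.026, 0.064, 0], [-2.4, -7.2, 4, -0.026, 0.025, 0.063, 0], [-2.9, -7, 3.6, -0.027, 0.025, 0.064, 0]],
])

```text
t: 14.25
tool_pos: [480.5, 79.2, 147.3]
orientation: [[0.726, 0.476, 0.497], [0.485, -0.866, 0.121], [0.488, 0.153, -0.859]]
wrist_force: [-0.1, -0.1, 0.8]
finger_gap: 0.4
gripper_force: 0.0
```

```bash
python3 - <<'E'
from h import *
np.set_printoptions(precision=2,suppress=True)
s=sense();print(s["t"],s["q"],s["tool_pos"],s["orientation"])
pn=wall("near",30,th=45,back=100,clear=4); print(pn)
T=plan([(*pn,8)],0)
E
```

```text
14.25 [-30.92 -19.3   13.35 137.2   11.81  31.31 -84.45] [480.46  79.17 147.28] [[ 0.73  0.48  0.5 ]
 [ 0.48 -0.87  0.12]
 [ 0.49  0.15 -0.86]]
(array([449.52, 121.28,  94.07]), array([[ 0.7 , -0.08,  0.7 ],
       [-0.06, -1.  , -0.06],
       [ 0.71, -0.  , -0.71]]))
[[[-3.5, -7.4, 4.4, -0.03, 0.027, 0.07, 0.0], [-4.1, -7.3, 4.1, -0.029, 0.027, 0.069, 0.0], [-4.8, -7.1, 3.8, -0.03, 0.027, 0.07, 0.0], [-5.3, -6.8, 3.5, -0.029, 0.027, 0.069, 0.0], [-5.9, -6.6, 3.0, -0.03, 0.027, 0.07, 0.0], [-6.4, -6.2, 2.8, -0.029, 0.027, 0.069, 0.0], [-6.8, -5.8, 2.4, -0.03, 0.027, 0.07, 0.0], [-7.4, -5.4, 2.0, -0.029, 0.027, 0.07, 0.0]]]
```

Joints 2 and 4 are near their limits here, so I use a smaller tilt of 30° for the near wall.

```bash
python3 - <<'E'
from h import *
pn=wall("near",30,th=28,s=28,back=60,clear=6); p1=wall("near",30,th=28,s=28,back=0,clear=6);print(pn,p1[0])
T=plan([(*pn,8)],0)
E
```

```text
(array([486.7083742 , 118.15389163,  68.14470176]), array([[ 8.79850971e-01, -8.36778433e-02,  4.67825060e-01],
       [-7.38831503e-02, -9.96492859e-01, -3.92843679e-02],
       [ 4.69471563e-01, -3.05311332e-15, -8.82947593e-01]])) [514.7778778  115.79682956  15.16784618]
[[[-1.9, -5.4, 9.5, -0.019, -0.009, 0.073, 0.0], [-2.2, -5.4, 9.4, -0.019, -0.009, 0.073, 0.0], [-2.5, -5.3, 9.3, -0.019, -0.009, 0.073, 0.0], [-2.8, -5.4, 9.2, -0.019, -0.009, 0.073, 0.0], [-3.2, -5.4, 9.2, -0.018, -0.009, 0.073, 0.0], [-3.4, -5.2, 9.1, -0.019, -0.009, 0.073, 0.0], [-3.8, -5.2, 9.0, -0.019, -0.009, 0.073, 0.0], [-4.0, -5.0, 9.0, -0.019, -0.009, 0.073, 0.0]]]
```

Call:
step_arm([
  [[-1.9, -5.4, 9.5, -0.019, -0.009, 0.073, 0], [-2.2, -5.4, 9.4, -0.019, -0.009, 0.073, 0], [-2.5, -5.3, 9.3, -0.019, -0.009, 0.073, 0], [-2.8, -5.4, 9.2, -0.019, -0.009, 0.073, 0], [-3.2, -5.4, 9.2, -0.018, -0.009, 0.073, 0], [-3.4, -5.2, 9.1, -0.019, -0.009, 0.073, 0], [-3.8, -5.2, 9, -0.019, -0.009, 0.073, 0], [-4, -5, 9, -0.019, -0.009, 0.073, 0]],
])

```text
t: 14.92
tool_pos: [489.4, 117.2, 70.1]
orientation: [[0.879, -0.084, 0.47], [-0.073, -0.996, -0.041], [0.472, 0.001, -0.882]]
wrist_force: [0.2, 0.3, -0.4]
finger_gap: 0.4
gripper_force: 0.0
```

```bash
python3 - <<'E'
from h import *
np.set_printoptions(precision=2,suppress=True)
s=sense();print(s["t"],s["q"],s["tool_pos"],s["orientation"])
k=dict(th=28,s=28)
T=plan([(*wall("near",30,**k,back=30,clear=6),4),(*wall("near",30,**k,back=0,clear=6),4)],0)
L=[(*wall("near",a,clear=-1,**k),n) for a,n in [(30,2),(36,2),(42,2),(48,2),(54,2),(60,2),(66,2),(72,2),(78,2),(82,2),(86,2),(89,2)]]
T=plan(L,0,T)
E
```

```text
14.9167 [ -12.79   -3.64  -16.91  135.36   32.15   28.24 -150.57] [489.4  117.22  70.11] [[ 0.88 -0.08  0.47]
 [-0.07 -1.   -0.04]
 [ 0.47  0.   -0.88]]
[[[-0.9, -0.2, 7.6, 0.0, -0.001, 0.0, 0.0], [-0.8, -0.2, 7.6, 0.001, 0.0, 0.0, 0.0], [-0.9, -0.2, 7.6, 0.0, -0.001, 0.0, 0.0], [-0.8, -0.1, 7.6, 0.0, -0.001, 0.001, 0.0], [0.0, 0.0, 7.5, 0.0, 0.0, 0.0, 0.0], [0.0, 0.0, 7.5, 0.0, 0.0, 0.0, 0.0], [0.0, 0.0, 7.5, 0.0, 0.0, 0.0, 0.0], [0.0, 0.0, 7.5, 0.0, 0.0, 0.0, 0.0]]]
[[[3.5, 0.0, 0.0, 0.0, 0.0, 0.0, 0.0], [3.5, 0.0, 0.0, 0.0, 0.0, 0.0, 0.0], [2.8, 0.0, -1.7, 0.0, 0.0, 0.0, 0.0], [2.9, 0.0, -1.8, 0.0, 0.0, 0.0, 0.0], [3.0, 0.0, -1.4, 0.0, 0.0, 0.0, 0.0], [3.0, 0.0, -1.5, 0.0, 0.0, 0.0, 0.0], [3.2, 0.0, -1.1, 0.0, 0.0, 0.0, 0.0], [3.2, -0.1, -1.2, 0.0, 0.0, 0.0, 0.0]]]
[[[3.2, 0.0, -0.8, 0.0, 0.0, 0.0, 0.0], [3.3, 0.0, -0.7, 0.0, 0.0, 0.0, 0.0], [3.3, 0.0, -0.5, 0.0, 0.0, 0.0, 0.0], [3.3, 0.0, -0.4, 0.0, 0.0, 0.0, 0.0], [2.4, 0.0, -0.2, 0.0, 0.0, 0.0, 0.0], [2.4, 0.0, -0.1, 0.0, 0.0, 0.0, 0.0], [1.9, 0.0, 0.1, 0.0, 0.0, 0.0, 0.0], [1.8, 0.0, 0.0, 0.0, 0.0, 0.0, 0.0]]]
[[[1.9, 0.0, 0.3, 0.0, 0.0, 0.0, 0.0], [1.9, 0.0, 0.3, 0.0, 0.0, 0.0, 0.0], [1.2, 0.0, 0.3, 0.0, 0.0, 0.0, 0.0], [1.2, 0.0, 0.3, 0.0, 0.0, 0.0, 0.0], [1.2, 0.0, 0.4, 0.0, 0.0, 0.0, 0.0], [1.2, 0.0, 0.3, 0.0, 0.0, 0.0, 0.0], [0.9, 0.0, 0.3, 0.0, 0.0, 0.0, 0.0], [0.9, 0.0, 0.4, 0.0, 0.0, 0.0, 0.0]]]
```

Call:
step_arm([
  [[-0.9, -0.2, 7.6, 0, 0, -0.02, 0], [-0.8, -0.2, 7.6, 0, 0, -0.02, 0], [-0.9, -0.2, 7.6, 0, 0, -0.02, 0], [-0.8, -0.1, 7.6, 0, 0, -0.02, 0], [0, 0, 7.5, 0, 0, 0, 0], [0, 0, 7.5, 0, 0, 0, 0], [0, 0, 7.5, 0, 0, 0, 0], [0, 0, 7.5, 0, 0, 0, 0]],
])

```text
t: 15.58
tool_pos: [510.5, 113.8, 26.7]
orientation: [[0.885, -0.008, 0.465], [0.01, -0.999, -0.036], [0.465, 0.037, -0.885]]
wrist_force: [-0.2, -0.1, -0.6]
finger_gap: 0.7
gripper_force: 0.0
```

```bash
python3 - <<'E'
from h import *
np.set_printoptions(precision=2,suppress=True)
s=sense();print(s["t"],s["q"],s["tool_pos"],s["wrist_force"])
print(s["tool_pos"]-wall("near",30,th=28,s=28,clear=6)[0])
E
```

```text
15.5833 [ -42.63    2.58   15.27  136.28   39.36   21.78 -151.82] [510.47 113.77  26.73] [-0.21 -0.08 -0.56]
[-4.31 -2.02 11.56]
```

Call:
step_arm([
  [[0, 0, 1.5, 0, 0, -0.03, 0], [0, 0, 1.5, 0, 0, -0.03, 0], [0, 0, 1.5, 0, 0, -0.03, 0], [0, 0, 1.5, 0, 0, -0.03, 0], [0, 0, 1.5, 0, 0, -0.03, 0], [0, 0, 1.5, 0, 0, -0.03, 0], [0, 0, 1.5, 0, 0, -0.03, 0], [0, 0, 1.5, 0, 0, -0.03, 0]],
])

```text
t: 16.25
tool_pos: [515.9, 113.8, 16.1]
orientation: [[0.861, 0.205, 0.465], [0.25, -0.968, -0.036], [0.442, 0.147, -0.885]]
wrist_force: [-0.8, 1.4, 0.1]
finger_gap: 0.3
gripper_force: 0.0
```

```bash
python3 - <<'E'
from h import *
np.set_printoptions(precision=2,suppress=True)
s=sense();print(s["t"],s["q"],s["tool_pos"],s["wrist_force"])
print(s["tool_pos"]-wall("near",30,th=28,s=28,clear=6)[0])
E
```

```text
16.25 [ -41.38    4.65   14.55  135.99   40.92   19.99 -139.53] [515.88 113.81  16.06] [-0.83  1.44  0.1 ]
[ 1.11 -1.98  0.89]
```

```bash
python3 - <<'E'
from h import *
r0=pose()[:3,:3]
k=dict(th=28,s=28)
L=[(wall("near",a,clear=0,**k)[0],r0,n) for a,n in [(30,2),(36,2),(42,2),(48,2),(54,2),(60,2),(66,2),(72,2)]]
T=plan(L,0)
E
```

```text
[[[2.4, -0.2, 0.1, 0.0, 0.0, 0.0, 0.0], [2.4, -0.2, 0.1, 0.0, 0.0, 0.0, 0.0], [2.7, 0.9, -1.8, 0.0, 0.0, 0.0, 0.0], [2.7, 1.0, -1.8, 0.0, 0.0, 0.0, 0.0], [2.9, 0.9, -1.4, 0.0, 0.0, 0.0, 0.0], [2.8, 1.0, -1.5, 0.0, 0.0, 0.0, 0.0], [3.0, 1.0, -1.1, 0.0, 0.0, 0.0, 0.0], [3.0, 1.0, -1.2, 0.0, 0.0, 0.0, 0.0]]]
[[[3.1, 1.0, -0.8, 0.0, 0.0, 0.0, 0.0], [3.1, 1.1, -0.8, 0.0, 0.0, 0.0, 0.0], [3.1, 1.1, -0.5, 0.0, 0.0, 0.0, 0.0], [3.2, 1.0, -0.4, 0.0, 0.0, 0.0, 0.0], [2.2, 0.8, -0.1, 0.0, 0.0, 0.0, 0.0], [2.3, 0.7, -0.2, 0.0, 0.0, 0.0, 0.0], [1.8, 0.6, 0.1, 0.0, 0.0, 0.0, 0.0], [1.8, 0.7, 0.0, 0.0, 0.0, 0.0, 0.0]]]
```

Call:
step_arm([
  [[2.4, -0.2, 0.1, 0, 0, 0, 0], [2.4, -0.2, 0.1, 0, 0, 0, 0], [2.7, 0.9, -1.8, 0, 0, 0, 0], [2.7, 1, -1.8, 0, 0, 0, 0], [2.9, 0.9, -1.4, 0, 0, 0, 0], [2.8, 1, -1.5, 0, 0, 0, 0], [3, 1, -1.1, 0, 0, 0, 0], [3, 1, -1.2, 0, 0, 0, 0]],
])

```text
t: 16.92
tool_pos: [531.3, 115.3, 33.8]
orientation: [[0.861, 0.206, 0.464], [0.25, -0.968, -0.034], [0.442, 0.146, -0.885]]
wrist_force: [0.3, 0.5, -1.8]
finger_gap: 0.6
gripper_force: 0.5
```

Call:
step_arm([
  [[3.1, 1, -0.8, 0, 0, 0, 0], [3.1, 1.1, -0.8, 0, 0, 0, 0], [3.1, 1.1, -0.5, 0, 0, 0, 0], [3.2, 1, -0.4, 0, 0, 0, 0], [2.2, 0.8, -0.1, 0, 0, 0, 0], [2.3, 0.7, -0.2, 0, 0, 0, 0], [1.8, 0.6, 0.1, 0, 0, 0, 0], [1.8, 0.7, 0, 0, 0, 0, 0]],
])

```text
t: 17.58
tool_pos: [549.0, 113.8, 45.9]
orientation: [[0.862, 0.206, 0.464], [0.25, -0.968, -0.034], [0.442, 0.146, -0.885]]
wrist_force: [-0.4, 0.9, -1.7]
finger_gap: 0.6
gripper_force: 0.9
```

```bash
python3 - <<'E'
from h import *
np.set_printoptions(precision=2,suppress=True)
s=sense();print(s["t"],s["q"],s["tool_pos"],s["wrist_force"])
k=dict(th=28,s=28)
print(s["tool_pos"]-wall("near",72,**k)[0])
p,d=read_camera("side"); cv2.imwrite("pics/s3.png",cv2.resize(p[130:260,270:430],(640,520)))
r0=pose()[:3,:3]
L=[(wall("near",a,clear=0,**k)[0],r0,2) for a in (78,82,86,89)]
T=plan(L,0)
E
```

```text
17.5833 [ -38.77    4.47   14.26  131.07   31.77   23.15 -127.8 ] [548.98 113.79  45.88] [-0.43  0.87 -1.67]
[-0.78  0.93 -0.74]
[[[1.9, 1.1, 0.2, 0.0, 0.0, 0.0, 0.0], [2.0, 1.2, 0.1, 0.0, 0.0, 0.0, 0.0], [1.2, 0.4, 0.3, 0.0, 0.0, 0.0, 0.0], [1.1, 0.4, 0.3, 0.0, 0.0, 0.0, 0.0], [1.1, 0.4, 0.4, 0.0, 0.0, 0.0, 0.0], [1.2, 0.3, 0.3, 0.0, 0.0, 0.0, 0.0], [0.8, 0.3, 0.3, 0.0, 0.0, 0.0, 0.0], [0.9, 0.3, 0.4, 0.0, 0.0, 0.0, 0.0]]]
```

View pics/s3.png

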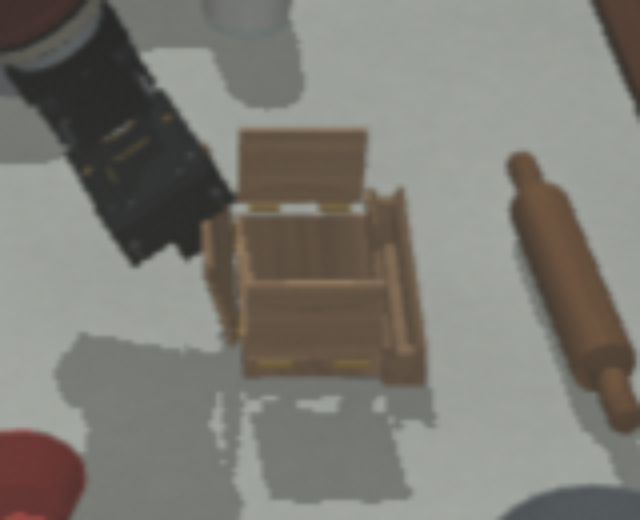

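The left wall at (303,165) and the right wall at (315,325) stand upright. The near wall at (222,290) is almost up. I finish it against its stop.

Call:
step_arm([
  [[1.9, 0.8, 0.2, 0, 0, 0, 0], [2, 0.8, 0.1, 0, 0, 0, 0], [1.2, 0.4, 0.3, 0, 0, 0, 0], [1.1, 0.4, 0.3, 0, 0, 0, 0], [1.1, 0.4, 0.4, 0, 0, 0, 0], [1.2, 0.3, 0.3, 0, 0, 0, 0], [0, 0, 0, 0, 0, 0, 0], [0, 0, 0, 0, 0, 0, 0]],
])

```text
t: 18.3
tool_pos: [557.8, 112.7, 48.8]
orientation: [[0.861, 0.206, 0.464], [0.25, -0.968, -0.035], [0.442, 0.146, -0.885]]
wrist_force: [-0.5, 0.4, -1.5]
finger_gap: 0.6
gripper_force: 0.5
```

Call:
step_arm([
  [[0.8, 0.3, 0.4, 0, 0, 0, 0], [0.8, 0.3, 0.4, 0, 0, 0, 0], [0, 0, 0, 0, 0, 0, 0], [0, 0, 0, 0, 0, 0, 0], [0, 0, 0, 0, 0, 0, 0], [0, 0, 0, 0, 0, 0, 0], [0, 0, 0, 0, 0, 0, 0], [0, 0, 0, 0, 0, 0, 0]],
])

```text
t: 18.97
tool_pos: [559.5, 112.6, 48.8]
orientation: [[0.862, 0.206, 0.464], [0.25, -0.968, -0.034], [0.442, 0.146, -0.885]]
wrist_force: [-3.1, 0.8, -0.1]
finger_gap: 0.8
gripper_force: 1.6
```

Call:
step_arm([
  [[1, 0.3, 0.4, 0, 0, 0, 0], [1, 0.3, 0.4, 0, 0, 0, 0], [0, 0, 0, 0, 0, 0, 0], [0, 0, 0, 0, 0, 0, 0], [-1, 0, -14, 0, 0, 0, 0], [-1, 0, -14, 0, 0, 0, 0], [-1, 0, -14, 0, 0, 0, 0], [-1, 0, -14, 0, 0, 0, 0]],
])

```text
t: 19.63
tool_pos: [532.7, 113.4, 98.0]
orientation: [[0.861, 0.206, 0.465], [0.25, -0.968, -0.034], [0.443, 0.146, -0.885]]
wrist_force: [0.6, 0.0, -0.6]
finger_gap: 0.5
gripper_force: 0.0
```

```bash
python3 - <<'E'
from h import *
np.set_printoptions(precision=2,suppress=True)
s=sense();print(s["t"],s["q"],s["tool_pos"],s["wrist_force"])
T=plan([((555,100,330),rot(bd((1,0.1,0)),(0,0,-1)),16)],30)
E
```

```text
19.6333 [ -39.08   -3.09   12.87  130.53   28.5    31.14 -123.9 ] [532.71 113.38  97.96] [ 0.6   0.03 -0.63]
[[[7.4, 3.2, -12.2, 0.006, -0.03, 0.014, 30.0], [7.1, 3.0, -12.3, 0.006, -0.03, 0.014, 30.0], [6.8, 2.9, -12.7, 0.006, -0.029, 0.014, 30.0], [6.4, 2.7, -12.8, 0.007, -0.03, 0.014, 30.0], [6.1, 2.5, -13.0, 0.006, -0.03, 0.014, 30.0], [5.7, 2.4, -13.2, 0.006, -0.03, 0.014, 30.0], [5.3, 2.2, -13.4, 0.006, -0.029, 0.014, 30.0], [5.0, 2.0, -13.6, 0.006, -0.03, 0.014, 30.0]]]
[[[4.6, 1.9, -13.7, 0.006, -0.03, 0.014, 30.0], [4.2, 1.7, -13.9, 0.006, -0.03, 0.014, 30.0], [3.9, 1.6, -14.0, 0.007, -0.029, 0.014, 30.0], [3.4, 1.5, -14.1, 0.006, -0.03, 0.014, 30.0], [3.0, 1.3, -14.2, 0.006, -0.03, 0.014, 30.0], [2.7, 1.2, -14.3, 0.006, -0.03, 0.014, 30.0], [2.2, 1.1, -14.4, 0.006, -0.029, 0.014, 30.0], [1.8, 1.0, -14.4, 0.006, -0.03, 0.014, 30.0]]]
```

Call:
step_arm([
  [[7.4, 3.2, -12.2, 0.006, -0.03, 0.014, 0], [7.1, 3, -12.3, 0.006, -0.03, 0.014, 0], [6.8, 2.9, -12.7, 0.006, -0.029, 0.014, 0], [6.4, 2.7, -12.8, 0.007, -0.03, 0.014, 0], [6.1, 2.5, -13, 0.006, -0.03, 0.014, 0], [5.7, 2.4, -13.2, 0.006, -0.03, 0.014, 0], [5.3, 2.2, -13.4, 0.006, -0.029, 0.014, 0], [5, 2, -13.6, 0.006, -0.03, 0.014, 0]],
])

```text
t: 20.3
tool_pos: [544.3, 106.6, 214.4]
orientation: [[0.964, 0.12, 0.238], [0.131, -0.991, -0.031], [0.232, 0.061, -0.971]]
wrist_force: [0.0, 0.4, 0.0]
finger_gap: 0.3
gripper_force: 0.0
```

Call:
step_arm([
  [[4.6, 1.9, -13.7, 0.006, -0.03, 0.014, 0], [4.2, 1.7, -13.9, 0.006, -0.03, 0.014, 0], [3.9, 1.6, -14, 0.007, -0.029, 0.014, 0], [3.4, 1.5, -14.1, 0.006, -0.03, 0.014, 0], [3, 1.3, -14.2, 0.006, -0.03, 0.014, 0], [2.7, 1.2, -14.3, 0.006, -0.03, 0.014, 0], [2.2, 1.1, -14.4, 0.006, -0.029, 0.014, 0], [1.8, 1, -14.4, 0.006, -0.03, 0.014, 0]],
])

```text
t: 20.97
tool_pos: [555.6, 99.8, 330.2]
orientation: [[1.0, 0.015, -0.001], [0.015, -1.0, -0.0], [-0.001, 0.0, -1.0]]
wrist_force: [0.7, -0.5, 0.2]
finger_gap: 0.3
gripper_force: 0.0
```

```bash
python3 - <<'E'
from h import *
np.set_printoptions(precision=2,suppress=True)
s=sense();print(s["t"],s["q"],s["tool_pos"])
for i in range(2): T=camera_info("wrist")["pose"]; p,d=read_camera("wrist")
cv2.imwrite("pics/w2.png",p); np.save("pics/w2.npy",d); np.save("pics/w2T.npy",T)
E
```

```text
20.9667 [ -34.69    6.91   22.4    86.98   -2.63   86.67 -101.42] [555.57  99.85 330.18]
```

View pics/w2.png

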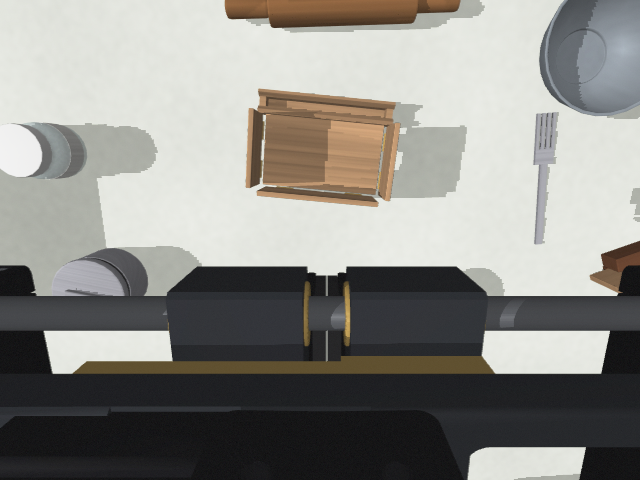

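All three walls are upright and the slot is visible from (260,97) to (395,109). Next I measure it, along with the wall tops.

```bash
python3 - <<'E'
from h import *
np.set_printoptions(precision=2,suppress=True)
W=cloud("wrist",np.load("pics/w2.npy"),np.load("pics/w2T.npy"))[60:240,200:460].reshape(-1,3); W=W[np.isfinite(W).all(1)]
c,s=np.cos(TH),np.sin(TH); d=W[:,:2]-BX; B=np.c_[d@[c,s],d@[-s,c],W[:,2]]
print("table z",np.median(B[np.abs(B[:,2])<6,2]))
fl=B[(np.abs(B[:,0])<30)&(np.abs(B[:,1])<60)]; print("floor",np.median(fl[:,2]))
t=B[B[:,2]>76]
for n,m in [("near",t[:,0]<-40),("left",(t[:,1]>60)&(t[:,0]>-40)),("right",(t[:,1]<-60)&(t[:,0]>-40))]:
    print(n,m.sum(),cv2.minAreaRect(t[m][:,:2].astype(np.float32)),t[m][:,2].mean())
# slot profile along x by y bins
sl=B[(B[:,0]>38)&(B[:,0]<75)&(B[:,2]>3)]
L=sl[(sl[:,2]>24)&(sl[:,2]<45)]; print("lips",len(L),cv2.minAreaRect(L[:,:2].astype(np.float32)),np.percentile(L,[0.5,99.5],axis=0))
for y0 in range(-80,81,20):
    q=sl[np.abs(sl[:,1]-y0)<8]; 
    print(y0,[ (int(x),int(np.median(q[np.abs(q[:,0]-x)<1.5,2]))) for x in range(40,74,2) if (np.abs(q[:,0]-x)<1.5).any()])
F=W[(B[:,2]>9)&(B[:,2]<22)&(np.abs(B[:,1])<85)&(B[:,0]<46)&(B[:,0]>-50)]; print("floor rect",cv2.minAreaRect(F[:,:2].astype(np.float32)))
E
```

```text
table z 0.673405550662153
floor 16.66135974450222
near 770 ((-47.72905349731445, -0.6741104125976562), (14.746190071105957, 164.81358337402344), 0.06511734426021576) 82.21427308063365
left 471 ((-0.49840545654296875, 79.63738250732422), (78.3759536743164, 6.524107933044434), 0.19512203335762024) 82.06175668194416
right 456 ((-0.5000991821289062, -80.09667205810547), (78.84581756591797, 6.547413349151611), 0.20559599995613098) 82.07994106166251
lips 2113 ((52.97317886352539, -0.14974212646484375), (28.992372512817383, 166.14419555664062), 0.07490331679582596) [[ 40.56 -81.99  24.23]
 [ 67.3   81.98  34.92]]
-80 [(40, 23), (42, 29), (44, 32), (46, 31), (48, 28), (50, 26), (52, 26), (54, 25), (56, 25), (58, 26), (60, 26), (62, 30), (64, 32), (66, 32), (68, 32)]
-60 [(40, 17), (42, 30), (44, 32), (46, 31), (48, 29), (50, 10), (52, 8), (54, 8), (56, 8), (58, 8), (60, 20), (62, 29), (64, 32), (66, 32), (68, 31), (72, 3)]
-40 [(40, 17), (42, 31), (44, 32), (46, 31), (48, 28), (50, 8), (52, 8), (54, 8), (56, 8), (58, 8), (60, 19), (62, 30), (64, 32), (66, 31), (68, 31)]
-20 [(40, 17), (42, 3
[... 288 characters left out ...]
), (42, 31), (44, 32), (46, 31), (48, 28), (50, 9), (52, 8), (54, 8), (56, 8), (58, 8), (60, 23), (62, 30), (64, 32), (66, 32), (68, 31)]
40 [(40, 18), (42, 31), (44, 32), (46, 31), (48, 28), (50, 9), (52, 9), (54, 8), (56, 8), (58, 8), (60, 22), (62, 30), (64, 32), (66, 32), (68, 31)]
60 [(40, 20), (42, 31), (44, 32), (46, 30), (48, 29), (50, 9), (52, 8), (54, 8), (56, 8), (58, 9), (60, 24), (62, 30), (64, 32), (66, 32), (68, 31)]
80 [(40, 26), (42, 31), (44, 32), (46, 30), (48, 27), (50, 26), (52, 25), (54, 25), (56, 26), (58, 26), (60, 27), (62, 30), (64, 32), (66, 32), (68, 31)]
floor rect ((620.2318115234375, 107.03636169433594), (160.76849365234375, 89.91480255126953), 85.419677734375)
```

```bash
python3 - <<'E'
from h import *
np.set_printoptions(precision=2,suppress=True)
W=cloud("wrist",np.load("pics/w2.npy"),np.load("pics/w2T.npy"))[60:240,200:460].reshape(-1,3); W=W[np.isfinite(W).all(1)]
c,s=np.cos(TH),np.sin(TH); d=W[:,:2]-BX; B=np.c_[d@[c,s],d@[-s,c],W[:,2]]
q=B[(B[:,2]>76)&(np.abs(B[:,1])<60)]; print("near top x",np.percentile(q[:,0],[5,50,95]))
a=np.radians(21.7); x=(-np.sin(a),np.cos(a),0); Rg=rot(x,(0,0,-1)); ctr=np.array([484,-340,0])
pv=ctr-80*np.array(x)+[0,0,290]; print(pv)
plan([(pv,Rg,24)],60)
E
```

```text
near top x [-54.3  -51.28 -48.75]
[ 513.58 -414.33  290.  ]
[[[-2.1, 21.4, 1.7, 0.0, 0.0, -0.081, 60.0], [-3.8, 21.1, 1.7, 0.0, 0.0, -0.08, 60.0], [-5.6, 20.8, 1.7, 0.0, 0.0, -0.081, 60.0], [-7.1, 20.2, 1.7, 0.0, 0.0, -0.081, 60.0], [-8.8, 19.6, 1.7, 0.001, 0.0, -0.08, 60.0], [-10.4, 18.9, 1.7, 0.0, 0.0, -0.081, 60.0], [-11.8, 17.9, 1.7, 0.0, 0.0, -0.081, 60.0], [-13.2, 17.0, 1.7, 0.0, 0.0, -0.08, 60.0]]]
[[[-14.5, 15.8, 1.7, 0.0, -0.001, -0.081, 60.0], [-15.8, 14.6, 1.7, 0.0, 0.0, -0.08, 60.0], [-16.9, 13.2, 1.7, 0.0, 0.0, -0.081, 60.0], [-17.9, 11.9, 1.7, 0.0, 0.0, -0.081, 60.0], [-18.8, 10.4, 1.7, 0.0, 0.0, -0.08, 60.0], [-19.6, 8.8, 1.7, 0.0, 0.0, -0.081, 60.0], [-20.2, 7.3, 1.7, 0.001, 0.0, -0.081, 60.0], [-20.8, 5.6, 1.7, 0.0, 0.0, -0.08, 60.0]]]
[[[-21.1, 3.9, 1.7, 0.0, 0.0, -0.081, 60.0], [-21.4, 2.1, 1.7, 0.0, 0.0, -0.081, 60.0], [-21.5, 0.5, 1.7, 0.0, 0.0, -0.08, 60.0], [-21.4, -1.3, 1.7, 0.0, 0.0, -0.081, 60.0], [-21.3, -3.0, 1.7, 0.0, 0.0, -0.081, 60.0], [-20.9, -4.7, 1.7, 0.0, 0.0, -0.08, 60.0], [-20.6, -6.4, 1.7, 0.0, 0.0, -0.081, 60.0], [-19.9, -8.0, 1.7, 0.001, 0.0, -0.081, 60.0]]]
```

Near wall's top is at -51.5, so it is upright. I move on to the board.

Call:
step_arm([
  [[-2.1, 21.4, 1.7, 0, 0, -0.081, 60], [-3.8, 21.1, 1.7, 0, 0, -0.08, 60], [-5.6, 20.8, 1.7, 0, 0, -0.081, 60], [-7.1, 20.2, 1.7, 0, 0, -0.081, 60], [-8.8, 19.6, 1.7, 0, 0, -0.08, 60], [-10.4, 18.9, 1.7, 0, 0, -0.081, 60], [-11.8, 17.9, 1.7, 0, 0, -0.081, 60], [-13.2, 17, 1.7, 0, 0, -0.08, 60]],
])

```text
t: 21.73
tool_pos: [540.5, -72.4, 314.7]
orientation: [[0.787, 0.617, 0.0], [0.617, -0.787, -0.001], [-0.001, 0.001, -1.0]]
wrist_force: [0.1, -0.5, -0.3]
finger_gap: 45.9
gripper_force: 0.0
```

Call:
step_arm([
  [[-14.5, 15.8, 1.7, 0, 0, -0.081, 60], [-15.8, 14.6, 1.7, 0, 0, -0.08, 60], [-16.9, 13.2, 1.7, 0, 0, -0.081, 60], [-17.9, 11.9, 1.7, 0, 0, -0.081, 60], [-18.8, 10.4, 1.7, 0, 0, -0.08, 60], [-19.6, 8.8, 1.7, 0, 0, -0.081, 60], [-20.2, 7.3, 1.7, 0, 0, -0.081, 60], [-20.8, 5.6, 1.7, 0, 0, -0.08, 60]],
])

```text
t: 22.4
tool_pos: [526.3, -243.6, 301.2]
orientation: [[0.257, 0.966, -0.0], [0.966, -0.257, -0.001], [-0.001, 0.0, -1.0]]
wrist_force: [0.8, 0.3, -0.6]
finger_gap: 60.0
gripper_force: 0.0
```

Call:
step_arm([
  [[-21.1, 3.9, 1.7, 0, 0, -0.081, 60], [-21.4, 2.1, 1.7, 0, 0, -0.081, 60], [-21.5, 0.5, 1.7, 0, 0, -0.08, 60], [-21.4, -1.3, 1.7, 0, 0, -0.081, 60], [-21.3, -3, 1.7, 0, 0, -0.081, 60], [-20.9, -4.7, 1.7, 0, 0, -0.08, 60], [-20.6, -6.4, 1.7, 0, 0, -0.081, 60], [-19.9, -8, 1.7, 0, 0, -0.081, 60]],
])

```text
t: 23.07
tool_pos: [512.2, -414.9, 287.6]
orientation: [[-0.376, 0.927, -0.001], [0.927, 0.376, -0.001], [-0.001, -0.001, -1.0]]
wrist_force: [0.4, 0.1, 0.5]
finger_gap: 60.1
gripper_force: 0.0
```

```bash
python3 - <<'E'
from h import *
np.set_printoptions(precision=2,suppress=True)
s=sense();print(s["t"],s["q"],s["tool_pos"])
for i in range(2): T=camera_info("wrist")["pose"]; p,d=read_camera("wrist")
cv2.imwrite("pics/w3.png",p)
W=cloud("wrist",d,T)[:266].reshape(-1,3); W=W[np.isfinite(W).all(1)]
W=W[np.hypot(W[:,0]-484,W[:,1]+340)<95]
S=W[W[:,2]>80]; print(len(S),np.median(S[:,2]),S.mean(0),cv2.minAreaRect(S[:,:2].astype(np.float32)))
S=W[(W[:,2]>24)&(W[:,2]<34)]; print("stand",cv2.minAreaRect(S[:,:2].astype(np.float32)))
E
```

```text
23.0667 [ 10.49  20.8   33.76  78.02 -11.34  84.55  65.67] [ 512.15 -414.89  287.56]
1259 86.59178006538446 [ 483.3  -337.31   88.97] ((517.4013061523438, -326.03387451171875), (80.98832702636719, 138.7637939453125), 22.3021183013916)
stand ((487.6455078125, -349.23883056640625), (50.004913330078125, 108.9788818359375), 22.356964111328125)
```

View pics/w3.png

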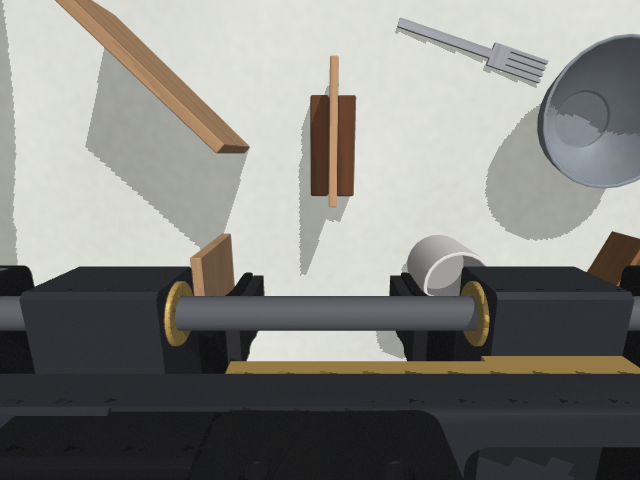

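The board runs from (334,55) to (334,208) in its stand. A larger look-alike board lies to the left, ending at (245,150). I check clearances and refine the board's pose.

```bash
python3 - <<'E'
from h import *
np.set_printoptions(precision=2,suppress=True)
T=camera_info("wrist")["pose"]; p,d=read_camera("wrist")
W=cloud("wrist",d,T)[:262].reshape(-1,3); W=W[np.isfinite(W).all(1)]
a=np.radians(22.3); n=np.array([np.cos(a),np.sin(a)]); l=np.array([-np.sin(a),np.cos(a)])
st=np.array([487.6,-349.2]); u=(W[:,:2]-st)@n; v=(W[:,:2]-st)@l
S=W[(np.abs(u)<15)&(np.abs(v)<90)&(W[:,2]>82)&(W[:,2]<91)]
us=(S[:,:2]-st)@n; vs=(S[:,:2]-st)@l
print(len(S),"u",np.percentile(us,[1,50,99]),"v",np.percentile(vs,[.3,50,99.7]),"z",np.median(S[:,2]),"slope",np.degrees(np.polyfit(vs,us,1)[0]))
# obstacles within the gripper footprint
for z0 in (35,60,90,120,150):
    m=(W[:,2]>z0)&(np.abs(v)<60)&(np.abs(u)<150)&(np.abs(u)>15)
    print(z0,m.sum(),"min |u|",np.abs(u[m]).min() if m.any() else None, "max z",W[m,2].max() if m.any() else None)
E
```

```text
1200 u [-4.06 -0.12  3.44] v [-59.75  13.03  79.02] z 86.66980355954081 slope 0.3688981703721232
35 2162 min |u| 98.98356955255265 max z 115.47482239992087
60 1864 min |u| 99.08583553300645 max z 115.47482239992087
90 1412 min |u| 99.08583553300645 max z 115.47482239992087
120 0 min |u| None max z None
150 0 min |u| None max z None
```

```bash
python3 - <<'E'
from h import *
a=np.radians(21.9); x=(-np.sin(a),np.cos(a),0); Rg=rot(x,(0,0,-1)); c=np.array([483.7,-340.4,0])
T=plan([(c+[0,0,125],Rg,8)],60)
T=plan([(c+[0,0,50],Rg,6)],60,T)
E
```

```text
[[[10.0, 0.3, 20.3, 0.0, 0.0, -0.001, 60.0], [10.0, 0.4, 20.3, -0.001, 0.0, 0.0, 60.0], [10.1, 0.3, 20.3, 0.0, 0.0, -0.001, 60.0], [10.0, 0.4, 20.2, 0.0, 0.0, 0.0, 60.0], [10.0, 0.3, 20.3, -0.001, 0.001, -0.001, 60.0], [10.0, 0.3, 20.3, 0.0, 0.0, 0.0, 60.0], [10.0, 0.4, 20.3, 0.0, 0.0, -0.001, 60.0], [10.0, 0.3, 20.3, -0.001, 0.0, 0.0, 60.0]]]
[[[0.0, 0.0, 12.5, 0.0, 0.0, 0.0, 60.0], [0.0, 0.0, 12.5, 0.0, 0.0, 0.0, 60.0], [0.0, 0.0, 12.5, 0.0, 0.0, 0.0, 60.0], [0.0, 0.0, 12.5, 0.0, 0.0, 0.0, 60.0], [0.0, 0.0, 12.5, 0.0, 0.0, 0.0, 60.0], [0.0, 0.0, 12.5, 0.0, 0.0, 0.0, 60.0], [0.0, 0.0, 0.0, 0.0, 0.0, 0.0, 60.0], [0.0, 0.0, 0.0, 0.0, 0.0, 0.0, 60.0]]]
```

Call:
step_arm([
  [[10, 0.3, 20.3, 0, 0, -0.001, 60], [10, 0.4, 20.3, 0, 0, 0, 60], [10.1, 0.3, 20.3, 0, 0, -0.001, 60], [10, 0.4, 20.2, 0, 0, 0, 60], [10, 0.3, 20.3, -0.001, 0.001, -0.001, 60], [10, 0.3, 20.3, 0, 0, 0, 60], [10, 0.4, 20.3, 0, 0, -0.001, 60], [10, 0.3, 20.3, -0.001, 0, 0, 60]],
])

```text
t: 23.88
tool_pos: [485.1, -336.6, 125.1]
orientation: [[-0.376, 0.927, 0.001], [0.927, 0.376, 0.001], [0.0, 0.002, -1.0]]
wrist_force: [0.1, 0.1, 0.1]
finger_gap: 60.0
gripper_force: 0.0
```

Call:
step_arm([
  [[0, 0, 12.5, 0, 0, 0, 60], [0, 0, 12.5, 0, 0, 0, 60], [0, 0, 12.5, 0, 0, 0, 60], [0, 0, 12.5, 0, 0, 0, 60], [0, 0, 12.5, 0, 0, 0, 60], [0, 0, 12.5, 0, 0, 0, 60], [0, 0, 0, 0, 0, 0, 60], [0, 0, 0, 0, 0, 0, 60]],
])

```text
t: 24.55
tool_pos: [484.4, -338.5, 50.4]
orientation: [[-0.375, 0.927, -0.001], [0.927, 0.375, 0.001], [0.002, -0.0, -1.0]]
wrist_force: [-0.3, -0.3, 1.2]
finger_gap: 60.2
gripper_force: 0.0
```

Call:
step_arm([
  [[-0.8, -0.7, 0, 0, 0, 0, 60], [-0.7, -0.6, 0, 0, 0, 0, 60], [0, 0, 0, 0, 0, 0, 30], [0, 0, 0, 0, 0, 0, 4], [0, 0, 0, 0, 0, 0, 0], [0, 0, 0, 0, 0, 0, 0], [0, 0, 0, 0, 0, 0, 0], [0, 0, 0, 0, 0, 0, 0]],
], grip_force=30)

```text
t: 25.22
tool_pos: [484.3, -340.3, 51.2]
orientation: [[-0.376, 0.927, 0.001], [0.927, 0.376, 0.001], [0.001, 0.001, -1.0]]
wrist_force: [-0.0, -0.4, -0.5]
finger_gap: 28.3
gripper_force: 0.0
```

Call:
step_arm([
  [[0, 0, 0, 0, 0, 0, 0], [0, 0, 0, 0, 0, 0, 0], [0, 0, 0, 0, 0, 0, 0], [0, 0, 0, 0, 0, 0, 0], [0, 0, 0, 0, 0, 0, 0], [0, 0, 0, 0, 0, 0, 0], [0, 0, 0, 0, 0, 0, 0], [0, 0, 0, 0, 0, 0, 0]],
])

```text
t: 25.88
tool_pos: [484.2, -340.3, 51.1]
orientation: [[-0.376, 0.927, 0.0], [0.927, 0.376, 0.001], [0.001, 0.001, -1.0]]
wrist_force: [-0.5, 0.5, 0.3]
finger_gap: 7.9
gripper_force: 30.0
```

```bash
python3 - <<'E'
from h import *
np.set_printoptions(precision=2,suppress=True)
s=sense();print(s["t"],s["q"],s["tool_pos"],s["wrist_force"],s["finger_gap"],s["gripper_force"])
T0=pose(); r0=T0[:3,:3]
T=plan([(T0[:3,3]+[0,0,160],r0,8)],0)
Rs=rot(bd((0,1,0)),(0,0,-1)); c=b2w((54.3,0,0)); print(c)
T=plan([(c+[0,0,170],Rs,24)],0,T)
E
```

```text
25.8833 [  6.45  22.84  29.84 104.15 -13.47  56.53  63.91] [ 484.22 -340.32   51.11] [-0.46  0.49  0.27] 7.853763049185638 29.99977215891704
[[[0.0, 0.0, -20.0, 0.0, 0.0, 0.0, 0.0], [0.0, 0.0, -20.0, 0.0, 0.0, 0.0, 0.0], [0.1, 0.0, -20.0, 0.0, 0.0, 0.0, 0.0], [0.0, 0.1, -20.0, 0.0, 0.0, 0.0, 0.0], [0.0, 0.0, -20.0, 0.0, 0.0, 0.0, 0.0], [0.0, 0.0, -20.0, 0.0, 0.0, 0.0, 0.0], [0.0, 0.0, -20.0, 0.0, 0.0, 0.0, 0.0], [0.0, 0.0, -20.0, 0.0, 0.0, 0.0, 0.0]]]
[678.41 102.06   0.  ]
[[[14.0, 14.4, 1.7, 0.0, 0.0, 0.02, 0.0], [14.4, 14.2, 1.8, 0.0, 0.0, 0.019, 0.0], [14.6, 13.8, 1.7, 0.0, 0.0, 0.02, 0.0], [14.8, 13.6, 1.7, 0.0, 0.0, 0.019, 0.0], [15.2, 13.3, 1.8, 0.0, 0.0, 0.02, 0.0], [15.4, 13.0, 1.7, 0.0, 0.0, 0.019, 0.0], [15.6, 12.6, 1.8, 0.0, 0.0, 0.02, 0.0], [15.9, 12.4, 1.7, 0.0, 0.0, 0.019, 0.0]]]
[[[16.1, 12.1, 1.7, 0.0, 0.0, 0.02, 0.0], [16.3, 11.7, 1.8, 0.0, 0.0, 0.019, 0.0], [16.6, 11.4, 1.7, 0.0, -0.001, 0.02, 0.0], [16.8, 11.1, 1.7, 0.0, 0.0, 0.019, 0.0], [17.0, 10.8, 1.7, 0.0, 0.0, 0.02, 0.0], [17.2, 10.4, 1.8, 0.0, 0.0, 0.019, 0.0], [17.4, 10.1, 1.7, 0.0, 0.0, 0.02, 0.0], [17.7, 9.8, 1.7, 0.0, 0.0, 0.02, 0.0]]]
[[[17.8, 9.4, 1.7, 0.0, 0.0, 0.019, 0.0], [17.9, 9.0, 1.7, 0.0, 0.0, 0.02, 0.0], [18.2, 8.7, 1.8, 0.0, 0.0, 0.019, 0.0], [18.3, 8.4, 1.7, 0.0, 0.0, 0.02, 0.0], [18.5, 8.0, 1.7, 0.0, 0.0, 0.019, 0.0], [18.6, 7.6, 1.7, 0.001, 0.0, 0.02, 0.0], [18.8, 7.2, 1.7, 0.0, 0.0, 0.019, 0.0], [18.9, 6.9, 1.7, 0.0, 0.0, 0.02, 0.0]]]
```

Call:
step_arm([
  [[0, 0, -10, 0, 0, 0, 0], [0, 0, -15, 0, 0, 0, 0], [0, 0, -20, 0, 0, 0, 0], [0, 0, -25, 0, 0, 0, 0], [0, 0, -25, 0, 0, 0, 0], [0, 0, -25, 0, 0, 0, 0], [0, 0, -20, 0, 0, 0, 0], [0, 0, -20, 0, 0, 0, 0]],
])

```text
t: 26.55
tool_pos: [484.1, -340.7, 213.4]
orientation: [[-0.375, 0.927, 0.002], [0.927, 0.375, 0.001], [-0.0, 0.002, -1.0]]
wrist_force: [0.0, -0.4, -1.4]
finger_gap: 7.5
gripper_force: 30.0
```

Call:
step_arm([
  [[14, 14.4, 1.7, 0, 0, 0.02, 0], [14.4, 14.2, 1.8, 0, 0, 0.019, 0], [14.6, 13.8, 1.7, 0, 0, 0.02, 0], [14.8, 13.6, 1.7, 0, 0, 0.019, 0], [15.2, 13.3, 1.8, 0, 0, 0.02, 0], [15.4, 13, 1.7, 0, 0, 0.019, 0], [15.6, 12.6, 1.8, 0, 0, 0.02, 0], [15.9, 12.4, 1.7, 0, 0, 0.019, 0]],
])

```text
t: 27.22
tool_pos: [549.1, -192.2, 198.2]
orientation: [[-0.226, 0.974, 0.001], [0.974, 0.226, 0.001], [0.001, 0.001, -1.0]]
wrist_force: [0.5, -0.4, -1.0]
finger_gap: 7.7
gripper_force: 30.0
```

Call:
step_arm([
  [[16.1, 12.1, 1.7, 0, 0, 0.02, 0], [16.3, 11.7, 1.8, 0, 0, 0.019, 0], [16.6, 11.4, 1.7, 0, 0, 0.02, 0], [16.8, 11.1, 1.7, 0, 0, 0.019, 0], [17, 10.8, 1.7, 0, 0, 0.02, 0], [17.2, 10.4, 1.8, 0, 0, 0.019, 0], [17.4, 10.1, 1.7, 0, 0, 0.02, 0], [17.7, 9.8, 1.7, 0, 0, 0.02, 0]],
])

```text
t: 27.88
tool_pos: [613.9, -44.8, 184.6]
orientation: [[-0.071, 0.998, 0.001], [0.998, 0.071, 0.001], [0.001, 0.001, -1.0]]
wrist_force: [0.5, -0.4, -0.5]
finger_gap: 7.7
gripper_force: 30.0
```

Call:
step_arm([
  [[17.8, 9.4, 1.7, 0, 0, 0.019, 0], [17.9, 9, 1.7, 0, 0, 0.02, 0], [18.2, 8.7, 1.8, 0, 0, 0.019, 0], [18.3, 8.4, 1.7, 0, 0, 0.02, 0], [18.5, 8, 1.7, 0, 0, 0.019, 0], [18.6, 7.6, 1.7, 0, 0, 0.02, 0], [18.8, 7.2, 1.7, 0, 0, 0.019, 0], [18.9, 6.9, 1.7, 0, 0, 0.02, 0]],
])

```text
t: 28.55
tool_pos: [678.6, 102.7, 171.0]
orientation: [[0.085, 0.996, 0.001], [0.996, -0.085, 0.001], [0.001, 0.001, -1.0]]
wrist_force: [0.7, 0.6, -0.2]
finger_gap: 7.9
gripper_force: 30.0
```

Call:
step_arm([
  [[0, 0, 0, 0, 0, 0, 0], [0, 0, 0, 0, 0, 0, 0], [0, 0, 0, 0, 0, 0, 0], [0, 0, 0, 0, 0, 0, 0], [0, 0, 0, 0, 0, 0, 0], [0, 0, 0, 0, 0, 0, 0], [0, 0, 0, 0, 0, 0, 0], [0, 0, 0, 0, 0, 0, 0]],
])

```text
t: 29.22
tool_pos: [678.3, 101.6, 170.5]
orientation: [[0.084, 0.996, 0.001], [0.996, -0.084, 0.001], [0.001, 0.001, -1.0]]
wrist_force: [-0.3, -1.0, -0.4]
finger_gap: 8.2
gripper_force: 30.0
```

```bash
python3 - <<'E'
from h import *
np.set_printoptions(precision=2,suppress=True)
s=sense();print(s["t"],s["q"],s["tool_pos"],s["wrist_force"],s["finger_gap"],s["gripper_force"])
for i in range(2): C=camera_info("wrist")["pose"]; p,d=read_camera("wrist")
cv2.imwrite("pics/w4.png",p); np.save("pics/w4.npy",d); np.save("pics/w4T.npy",C); np.save("pics/w4P.npy",pose())
E
```

```text
29.2167 [-28.24  25.84  22.22  83.11  -9.99  72.95  -9.93] [678.3  101.61 170.5 ] [-0.31 -0.95 -0.38] 8.155330107891569 29.999842741526663
```

View pics/w4.png

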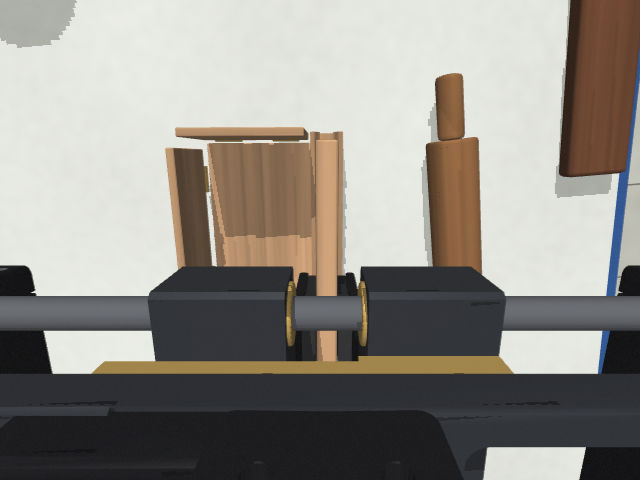

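The board hangs over the slot, with its end at (327,140), the slot lips at (314,135) and (340,135), and the walls upright. Next I check the alignment numerically.

```bash
python3 - <<'E'
from h import *
np.set_printoptions(precision=2,suppress=True)
c,s=np.cos(TH),np.sin(TH)
def bf(n):
    W=cloud("wrist",np.load(f"pics/{n}.npy"),np.load(f"pics/{n}T.npy"))[:262].reshape(-1,3); W=W[np.isfinite(W).all(1)]
    d=W[:,:2]-BX; return np.c_[d@[c,s],d@[-s,c],W[:,2]]
B=bf("w4"); P=np.load("pics/w4P.npy"); d=P[:2,3]-BX; print("TCP box",d@[c,s],d@[-s,c],P[2,3])
t=B[(B[:,2]>195)&(B[:,2]<215)&(np.abs(B[:,0]-54)<15)]; print("top z",np.median(t[:,2]),"ymax",np.percentile(t[:,1],99.5))
for y in (20,35,50,65): 
    q=t[np.abs(t[:,1]-y)<6]; print(y,np.percentile(q[:,0],[2,50,98]) if len(q) else None)
for n in ("w2","w4"):
    B=bf(n)
    for y in (30,45,60):
        q=B[(np.abs(B[:,1]-y)<6)&(B[:,2]>28)&(B[:,2]<36)&(B[:,0]>36)&(B[:,0]<76)]; print(n,y,np.percentile(q[:,0],[1,99]))
    q=B[(B[:,2]>24)&(B[:,2]<36)&(np.abs(B[:,0]-54)<6)&(B[:,1]>60)]; print(n,"end y",np.percentile(q[:,1],[2,98]) if len(q) else None)
E
```

```text
TCP box 54.212308400160175 -0.2602726061846576 170.382699292359
top z 205.83067707607452 ymax 69.93696992067619
20 None
35 [50.37 54.02 58.03]
50 [50.48 54.37 57.92]
65 [50.23 54.04 58.06]
w2 30 [41.17 66.98]
w2 45 [41.21 67.05]
w2 60 [41.04 66.82]
w2 end y [61.41 81.92]
w4 30 [41.28 67.33]
w4 45 [41.44 67.15]
w4 60 [41.62 66.99]
w4 end y [77.98 82.15]
```

Call:
step_arm([
  [[0, 0, 12, 0, 0, 0, 0], [0, 0, 15, 0, 0, 0, 0], [0, 0, 15, 0, 0, 0, 0], [0, 0, 15, 0, 0, 0, 0], [0, 0, 12, 0, 0, 0, 0], [0, 0, 10, 0, 0, 0, 0], [0, 0, 7, 0, 0, 0, 0], [0, 0, 0, 0, 0, 0, 0]],
])

```text
t: 29.98
tool_pos: [677.5, 101.9, 82.4]
orientation: [[0.084, 0.996, -0.002], [0.996, -0.084, 0.0], [0.0, -0.002, -1.0]]
wrist_force: [0.2, 0.9, -0.3]
finger_gap: 7.7
gripper_force: 30.0
```

Call:
step_arm([
  [[0, 0, 0, 0, 0, 0, 0], [0, 0, 2, 0, 0, 0, 0], [0, 0, 2, 0, 0, 0, 0], [0, 0, 2, 0, 0, 0, 0], [0, 0, 2, 0, 0, 0, 0], [0, 0, 2, 0, 0, 0, 0], [0, 0, 2, 0, 0, 0, 0], [0, 0, 1, 0, 0, 0, 0]],
])

```text
t: 30.65
tool_pos: [678.2, 102.0, 71.0]
orientation: [[0.084, 0.996, 0.0], [0.996, -0.084, 0.001], [0.001, 0.0, -1.0]]
wrist_force: [-0.4, 0.0, -0.7]
finger_gap: 8.2
gripper_force: 30.0
```

Call:
step_arm([
  [[0, 0, 2.5, 0, 0, 0, 0], [0, 0, 2.5, 0, 0, 0, 0], [0, 0, 2.5, 0, 0, 0, 0], [0, 0, 2.5, 0, 0, 0, 0], [0, 0, 2.5, 0, 0, 0, 0], [0, 0, 2.5, 0, 0, 0, 0], [0, 0, 2, 0, 0, 0, 0], [0, 0, 0, 0, 0, 0, 0]],
])

```text
t: 31.32
tool_pos: [678.1, 102.1, 53.7]
orientation: [[0.084, 0.996, -0.0], [0.996, -0.084, 0.001], [0.001, -0.0, -1.0]]
wrist_force: [-0.6, -0.5, -1.2]
finger_gap: 7.8
gripper_force: 30.0
```

Call:
step_arm([
  [[0, 0, 0, 0, 0, 0, 0], [0, 0, 1, 0, 0, 0, 0], [0, 0, 1, 0, 0, 0, 0], [0, 0, 1, 0, 0, 0, 0], [0, 0, 0, 0, 0, 0, 0], [0, 0, 0, 0, 0, 0, 0], [0, 0, 0, 0, 0, 0, 0], [0, 0, 0, 0, 0, 0, 0]],
])

```text
t: 31.98
tool_pos: [678.4, 102.1, 51.3]
orientation: [[0.084, 0.996, 0.0], [0.996, -0.084, 0.001], [0.001, 0.0, -1.0]]
wrist_force: [0.4, -0.1, 0.1]
finger_gap: 7.8
gripper_force: 30.0
```

Almost home. I press 1 mm further, open the fingers part way so they clear the walls, and lift away.

Call:
step_arm([
  [[0, 0, 0.5, 0, 0, 0, 0], [0, 0, 0.5, 0, 0, 0, 0], [0, 0, 0, 0, 0, 0, 0], [0, 0, 0, 0, 0, 0, 0], [0, 0, 0, 0, 0, 0, 40], [0, 0, 0, 0, 0, 0, 40], [0, 0, 0, 0, 0, 0, 40], [0, 0, 0, 0, 0, 0, 40]],
])

```text
t: 32.65
tool_pos: [678.3, 102.0, 50.1]
orientation: [[0.084, 0.996, 0.0], [0.996, -0.084, 0.001], [0.001, 0.0, -1.0]]
wrist_force: [0.7, 0.1, 0.8]
finger_gap: 26.8
gripper_force: 0.0
```

Call:
step_arm([
  [[0, 0, 0, 0, 0, 0, 40], [0, 0, -5, 0, 0, 0, 40], [0, 0, -10, 0, 0, 0, 40], [0, 0, -20, 0, 0, 0, 40], [0, 0, -30, 0, 0, 0, 40], [0, 0, -30, 0, 0, 0, 40], [0, 0, -30, 0, 0, 0, 40], [0, 0, -25, 0, 0, 0, 40]],
])

```text
t: 33.32
tool_pos: [678.8, 101.8, 204.0]
orientation: [[0.084, 0.996, 0.003], [0.996, -0.084, 0.002], [0.002, 0.003, -1.0]]
wrist_force: [0.7, 0.5, -0.0]
finger_gap: 40.2
gripper_force: 0.0
```

```bash
python3 - <<'E'
from h import *
np.set_printoptions(precision=2,suppress=True)
s=sense();print(s["t"],s["tool_pos"],s["wrist_force"],s["finger_gap"])
for i in range(2): C=camera_info("wrist")["pose"]; p,d=read_camera("wrist")
W=cloud("wrist",d,C)[:262].reshape(-1,3); W=W[np.isfinite(W).all(1)]
c,sn=np.cos(TH),np.sin(TH); q=W[:,:2]-BX; B=np.c_[q@[c,sn],q@[-sn,c],W[:,2]]
t=B[(B[:,2]>72)&(B[:,2]<100)]
b=t[(t[:,0]>45)&(t[:,0]<64)]; print("board top z",np.median(b[:,2]),"x",np.percentile(b[:,0],[2,50,98]),"ymax",b[:,1].max())
l=t[(t[:,1]>72)&(t[:,0]<38)]; print("left",np.percentile(l[:,1],[2,50,98]),np.median(l[:,2]))
n=t[(t[:,0]<-40)&(np.abs(t[:,1])<65)]; print("near",np.percentile(n[:,0],[2,50,98]) if len(n) else None)
p,d=read_camera("side"); cv2.imwrite("pics/s5.png",cv2.resize(p[130:280,270:430],(640,600)))
E
```

```text
33.3167 [678.77 101.75 204.03] [ 0.66  0.54 -0.02] 40.170696614113005
board top z 86.54294151157018 x [50.47 54.36 58.25] ymax 69.84941519891692
left [76.78 79.6  82.61] 82.47683090828079
near [-54.28 -49.74 -48.3 ]
```

View pics/s5.png

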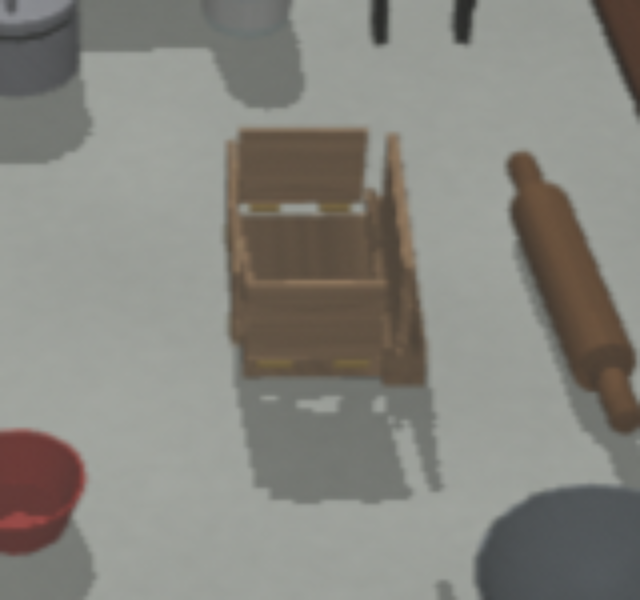

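The three walls stand upright and the board sits in the slot at (400,250), its top at 86.5 mm against the expected 86. The gripper is clear, so I hand in.

```bash
python3 -c "
from workcell import *
print(close_job())"
```

```text
the job is handed in; nothing more can be done
None
```

All three walls stand upright and the small board sits fully down in the slot, released, with the gripper clear; I handed the job in at about 33 s, but no verdict came back.

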